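# Mix the control cups and start a control run on the reader

## Robot

A 6-joint arm with a two-finger parallel gripper is mounted at the origin on a cart in front of the work surface, level with it; the furniture and walls round the work are solid. World frame = base frame: x ahead of the robot, y to its left, z up, the work surface at z = 0. Lengths are in m, angles in rad, forces in N, time in s.
With the tool pointing down it reaches from about 0.275 to 0.875 m from the base axis. Payload 12.5 kg.
Tool frame: the origin (TCP) lies at the very end of the fingers, on their centre line; the grasp point (between the pads) lies 19 mm behind it; x points along the fingers, y is the direction in which the jaws open and shut, and the axes are right-handed (so a half turn about x gives the same grasp; the last joint's range is limited). The gripper opens to 85 mm and grips with 20 to 120 N. Pads are 22 mm wide; open, the fingers measure 114 mm over their backs; the gripper's body (76 mm by 85 mm) begins 54 mm behind the grasp point. The pads swing forward as they close: fully open they stand 13 mm farther back than shut.
Start: joints at [1.08, 0.351, 1.652, -0, 1.139, -0.085], TCP at [0.217, 0.505, 0.231] pointing down, gripper open.
Joint ranges: [-2.75, 2.75], [-0.79, 2.1], [0.01, 2.65], [-1.57, 4.71], [0.07, 3.14], [-2.87, 2.87]. Speed limits (rad/s): [2.22, 2.22, 2.79, 3.14, 3.14, 3.14].

## Interface

Orientations are given as a 3x3 rotation matrix whose columns are the frame's x, y, z axes.
In Python, from bench import manip gives the robot as it stands. Calls block until the motion is done:
- manip.move_ptp(position, orientation): joint-space move of the TCP to a pose.
- manip.move_l(position, attitude=None, max_speed=0.15): straight line of the TCP; attitude=None keeps the orientation; max_speed is the mean speed in m/s.
- manip.move_j(angles): joint-space move.
- manip.set_gripper(opening, effort=None): opening from 0.0 (shut) to 1.0 (fully open); effort is the grip in N (None keeps the last); returns when the fingers have stopped.
- manip.dwell(seconds).
- manip.inverse_kinematics(position, orientation): joint angles nearest the present ones, or None.
- manip.grab_frame(name): name is "side" or "top" or "wrist"; returns (picture, depth): 480x640x3 uint8, red, green, blue; 480x640 float32, m along the optical axis (not along the pixel's ray), 0 where there is no reading.
- manip.get_calibration(name): a dict with "camera_matrix" (3x3 intrinsics, pixels), "R" (3x3) and "t" (3): a world point X has camera coordinates R X + t. Camera axes: x right, y down, z forward; pixel columns grow to the right and rows downward; lengths in m; the calibration is good to about 2 mm. The wrist camera is an equidistant fisheye: a pixel r from the principal point sees the ray r / f radians off the axis. A picture is of the moment at which its call begins: read the wrist's pose just before it. get_calibration takes no time and is no camera call; for the wrist camera it gives the pose at the moment of the call.
A pose or a line that the arm cannot do raises manip.Unreachable and nothing moves.
- manip.sign_off(): hands the job in, once; it reports no verdict.
Trained networks look in the newest picture that a camera, given by its name, has taken for a name from the list of things; names that differ only in an ending like _2 or _b are one class to them, and where a whole thing is asked for, a point or a joint stands for the part that bears it (a point fixed in the world has none). Each returns a list of dicts, best first, with "confidence" (0 to 1); they miss things now and then, are a little off and sometimes report something else, mostly with a low value. They report only what shows in the picture. A call takes as long as a camera call. They do not tell look-alikes from the thing itself.
- manip.look_for(camera, name): "at" ([x, y, z] in m, in world coordinates, good to about 4 mm: the middle of the surface that is visible of it).
Readings, each from a call of its own:
- manip.current_time(): time.
- manip.current_qpos(): joint angles.
- manip.current_joint_vel(): joint speeds.
- manip.current_joint_torque(): joint torques, N m.
- manip.current_ee_pos(): TCP position.
- manip.current_tcp_rot(): TCP orientation.
- manip.current_force(): force on the tool from outside, world axes, zero at the start.
- manip.current_ft_torque(): the same for the moment, N m.
- manip.current_grip_width(): opening from 0.0 (shut) to 1.0 (fully open).
Only numpy, scipy, OpenCV 4.12 (cv2) and the standard library are available. Lean on these libraries where they do the work, as an engineer would, in place of code of your own. Each camera call takes 0.05 s, during which the arm holds its last target.

## Task

Start the morning control run on the reader. Take the control cups that are there one after another in the order white lid, yellow lid, blue lid (one may be missing): lift the cup, turn it lid-down, hold it so for a good two seconds to mix it, and stand it upright in the reader's well of its lid's colour. When all are in, press the keys one at a time, each fully down and let go again, in the order white, orange, grey, violet, green; keep off the red stop key and leave the other things on the trolley where they are.

Things in the scene. Friction and masses are not known exactly. Their poses are not given: they have to be found in the camera images.
- reader: The benchtop reader, fixed: light grey case, 270 mm wide (its y), 180 mm deep (its x), 50 mm high at the rear deck. Origin at the centre of its underside on the worktop; its x points from the front (sloping panel) to the rear, y to its left, z up. Three round wells in the rear deck, screen at the left of the sloping front panel, six keys at the right of it.
- cup_white_mid (a point): Closed control cup with white screw lid (blank), loose, about 45 g, 58 mm tall; body 45 mm across up to 45 mm height, lid 49 mm across above that; the lid does not come off. Point on its axis half-way up, 29 mm above its underside; z points along its axis from underside to lid. May be absent (None).
- cup_yellow_mid (a point): Closed control cup with yellow screw lid (low control), loose, about 45 g, 58 mm tall; body 45 mm across up to 45 mm height, lid 49 mm across above that; the lid does not come off. Point on its axis half-way up, 29 mm above its underside; z points along its axis from underside to lid. May be absent (None).
- cup_blue_mid (a point): Closed control cup with blue screw lid (high control), loose, about 45 g, 58 mm tall; body 45 mm across up to 45 mm height, lid 49 mm across above that; the lid does not come off. Point on its axis half-way up, 29 mm above its underside; z points along its axis from underside to lid. May be absent (None).
- well_white (a point): Round well for the white-lidded cup, its floor and the bar in front of it coloured white: 54 mm across, 12 mm deep. Point at the centre of its floor, 38 mm above the worktop; axes as the reader's. Neighbouring wells are 90 mm apart along the reader's y.
- well_yellow (a point): Round well for the yellow-lidded cup, its floor and the bar in front of it coloured yellow: 54 mm across, 12 mm deep. Point at the centre of its floor, 38 mm above the worktop; axes as the reader's. Neighbouring wells are 90 mm apart along the reader's y.
- well_blue (a point): Round well for the blue-lidded cup, its floor and the bar in front of it coloured blue: 54 mm across, 12 mm deep. Point at the centre of its floor, 38 mm above the worktop; axes as the reader's. Neighbouring wells are 90 mm apart along the reader's y.
- key_white_top (a point): Key with white cap (wake, ring sign; rear row, left): 24 x 27 mm cap standing 9 mm proud of the panel, which slopes 12.5 degrees down towards the front; key pitch 45 mm sideways, 42 mm between rows. Point at the centre of the cap's top; z is the panel's normal, out of the panel; the key is pressed along -z.
- key_white (a joint): Travel of the white key: 0 released, 0.005 m fully down; spring return, about 1.2 N to start it and 4 N fully down.
- key_orange_top (a point): Key with orange cap (control run, three bars; rear row, middle): 24 x 27 mm cap standing 9 mm proud of the panel, which slopes 12.5 degrees down towards the front; key pitch 45 mm sideways, 42 mm between rows. Point at the centre of the cap's top; z is the panel's normal, out of the panel; the key is pressed along -z.
- key_orange (a joint): Travel of the orange key: 0 released, 0.005 m fully down; spring return, about 1.2 N to start it and 4 N fully down.
- key_grey_top (a point): Key with grey cap (all levels, three dots; rear row, right): 24 x 27 mm cap standing 9 mm proud of the panel, which slopes 12.5 degrees down towards the front; key pitch 45 mm sideways, 42 mm between rows. Point at the centre of the cap's top; z is the panel's normal, out of the panel; the key is pressed along -z.
- key_grey (a joint): Travel of the grey key: 0 released, 0.005 m fully down; spring return, about 1.2 N to start it and 4 N fully down.
- key_red_top (a point): Key with red cap (stop, square; front row, left; not to be pressed): 24 x 27 mm cap standing 9 mm proud of the panel, which slopes 12.5 degrees down towards the front; key pitch 45 mm sideways, 42 mm between rows. Point at the centre of the cap's top; z is the panel's normal, out of the panel; the key is pressed along -z.
- key_red (a joint): Travel of the red key: 0 released, 0.005 m fully down; spring return, about 1.2 N to start it and 4 N fully down.
- key_violet_top (a point): Key with violet cap (confirm, tick; front row, middle): 24 x 27 mm cap standing 9 mm proud of the panel, which slopes 12.5 degrees down towards the front; key pitch 45 mm sideways, 42 mm between rows. Point at the centre of the cap's top; z is the panel's normal, out of the panel; the key is pressed along -z.
- key_violet (a joint): Travel of the violet key: 0 released, 0.005 m fully down; spring return, about 1.2 N to start it and 4 N fully down.
- key_green_top (a point): Key with green cap (start, triangle; front row, right): 24 x 27 mm cap standing 9 mm proud of the panel, which slopes 12.5 degrees down towards the front; key pitch 45 mm sideways, 42 mm between rows. Point at the centre of the cap's top; z is the panel's normal, out of the panel; the key is pressed along -z.
- key_green (a joint): Travel of the green key: 0 released, 0.005 m fully down; spring return, about 1.2 N to start it and 4 N fully down.
- tip_box_mid (a point): Bystander, loose, to be left alone: blue tip box with light grey lid, 94 x 122 x 73 mm. Point at its centre, half-way up.
- label_roll_mid (a point): Bystander, loose, to be left alone: white label roll lying flat, 62 mm across, 38 mm high. Point at its centre, half-way up.
- tape_roll_mid (a point): Bystander, loose, to be left alone: beige tape roll lying flat, 60 mm across, 24 mm high. Point at its centre, half-way up.
- dropper_blue_mid (a point): Bystander, loose, to be left alone: dropper bottle with blue cap, 25 mm across, 78 mm tall. Point at its centre, half-way up.
- dropper_yellow_mid (a point): Bystander, loose, to be left alone: dropper bottle with yellow cap, 25 mm across, 78 mm tall. Point at its centre, half-way up.
Mind the look-alikes: they are no part of the job. Of the things that look like the part that bears cup_yellow_mid, the middle-sized one is meant.

How it is judged:
By the outcome, as a careful person would: the job done as asked, in the order asked, and still so for the second after the job is handed in, with the robot touching nothing.
Of cup_white, cup_yellow, cup_blue only 2 to 3 are there at a start; the rules pass over those that are not, and their reading is None.
At some moment in a run one of cup_white, cup_yellow, cup_blue may be knocked a few centimetres aside while the robot is not near it.
It also fails if it takes over 210 s, if anything falls off the work surface, if the arm or the gripper's body presses on something with over 40 N, if the wrist force passes 120 N, or if a joint passes its speed limit or range.

## Working session

There is one attempt and no reset: what is moved stays moved. The work goes in short steps, each a Python script; the robot and the scene stay as the last script left them, time stands still between calls to the robot, and variables do not carry over. Pictures are saved under pics/ and viewed, and the job is handed in when it is done.

```bash
ls; mkdir -p pics
cat > h.py <<'E'
import numpy as np, cv2
from bench import manip as m
def snap(cam,fn):
    p,d=m.grab_frame(cam); cv2.imwrite('pics/'+fn,p[:,:,::-1]); return p,d
E
python3 - <<'E'
from h import *
for c in ['side','top','wrist']:
    p,d=snap(c,c+'0.png')
    cal=m.get_calibration(c); print(c,cal)
    if c!='wrist':
        for n in ['cup_white_mid','cup_yellow_mid','cup_blue_mid','reader','key_white_top','key_green_top','well_white','well_blue','well_yellow']:
            try: print(n,[(np.round(r['at'],3).tolist(),round(r['confidence'],2)) for r in m.look_for(c,n)])
            except Exception as e: print(n,e)
print(m.current_time())
E
```

```text
pics
side {'camera_matrix': array([[463.04739783,   0.        , 311.94697583],
       [  0.        , 463.04739783, 232.29131125],
       [  0.        ,   0.        ,   1.        ]]), 'R': array([[-0.99959886, -0.01679587,  0.02280406],
       [-0.02764153,  0.40314098, -0.91472034],
       [ 0.00617027, -0.91498374, -0.40344352]]), 't': array([ 0.57091331, -0.02727106,  1.39355685])}
cup_white_mid []
cup_yellow_mid [([0.529, 0.039, 0.054], 0.7), ([0.403, 0.031, 0.026], 0.69), ([0.449, -0.052, 0.032], 0.68), ([0.611, 0.187, 0.049], 0.51)]
cup_blue_mid [([0.358, 0.318, 0.043], 0.87), ([0.359, 0.516, 0.034], 0.24), ([0.634, 0.144, 0.054], 0.18)]
reader [([0.614, 0.308, 0.042], 0.68)]
key_white_top [([0.596, 0.224, 0.048], 0.52)]
key_green_top [([0.598, 0.125, 0.037], 0.4)]
well_white [([0.615, 0.302, 0.042], 0.8)]
well_blue [([0.614, 0.305, 0.041], 0.78)]
well_yellow [([0.617, 0.308, 0.045], 0.87)]
top {'camera_matrix': array([[450.19044554,   0.        , 327.79029208],
       [  0.        , 450.19044554, 238.63180817],
       [  0.        ,   0.        ,   1.        ]]), 'R': array([[ 
[... 400 characters left out ...]
612, 0.246, 0.047], 0.63)]
key_white_top [([0.593, 0.22, 0.052], 0.65)]
key_green_top [([0.596, 0.117, 0.046], 0.5)]
well_white [([0.613, 0.242, 0.041], 0.94)]
well_blue [([0.613, 0.244, 0.046], 0.87), ([0.461, 0.516, 0.074], 0.34)]
well_yellow [([0.611, 0.248, 0.043], 0.64)]
wrist {'camera_matrix': array([[371.64829954,   0.        , 317.4701558 ],
       [  0.        , 371.64829954, 236.77852057],
       [  0.        ,   0.        ,   1.        ]]), 'R': array([[ 3.94362062e-01,  9.18954902e-01,  6.72498591e-04],
       [ 8.79791357e-01, -3.77766505e-01,  2.88547460e-01],
       [ 2.65416150e-01, -1.13200513e-01, -9.57465358e-01]]), 't': array([-0.55015831, -0.03817581,  0.37899621])}
1.05
```

View pics/top0.png

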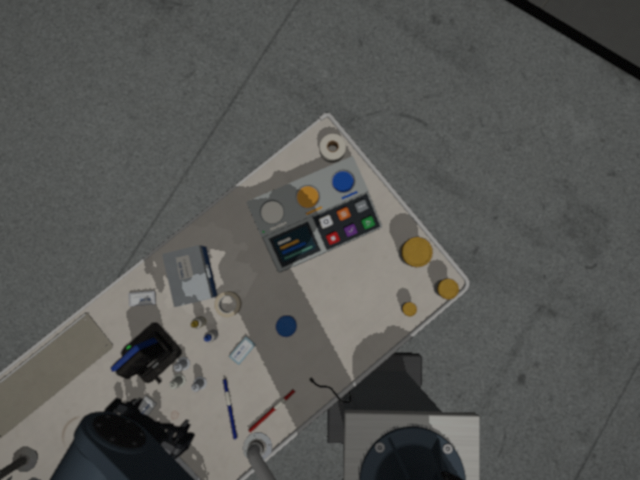

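View pics/side0.png

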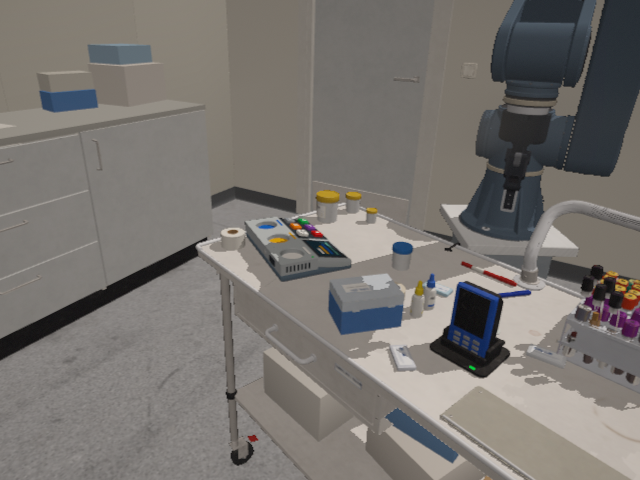

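View pics/wrist0.png

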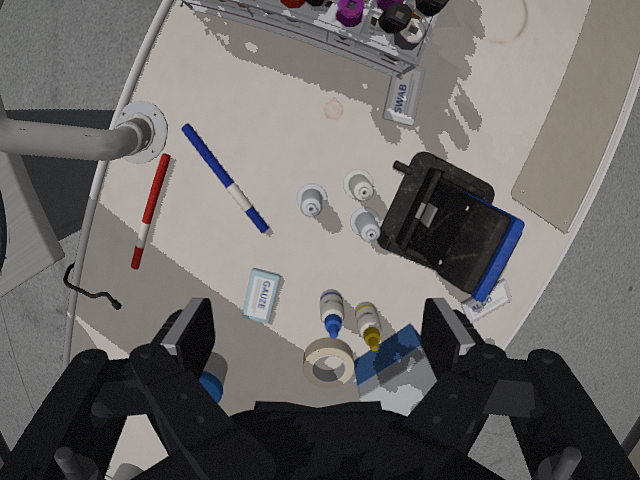

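The white-lidded cup isn't showing in any view; the reader's wells look empty. The blue cup is at top (286,326). There are three yellow-lidded jars, at (417,251) large, (448,288) middle and (409,309) small. Next I measure the poses precisely.

```bash
cat >> h.py <<'E'
def cloud(cam,d,cal=None):
    cal=cal or m.get_calibration(cam); K=cal['camera_matrix']
    v,u=np.mgrid[:d.shape[0],:d.shape[1]]
    P=np.stack([(u-K[0,2])/K[0,0]*d,(v-K[1,2])/K[1,1]*d,d],-1)
    return (P-cal['t'])@cal['R']   # R^T (P-t)
E
python3 - <<'E'
from h import *
for c in ['top','side']:
    p,d=m.grab_frame(c); W=cloud(c,d)
    hsv=cv2.cvtColor(p,cv2.COLOR_RGB2HSV)
    def comps(name,lo,hi,zmin=0.015,zmax=.12,amin=25):
        mask=cv2.inRange(hsv,lo,hi)&((W[...,2]>zmin)&(W[...,2]<zmax)&(d>0)&(W[...,0]>.25)&(W[...,1]>-.2)).astype(np.uint8)*255
        n,l,s,ce=cv2.connectedComponentsWithStats(mask)
        for i in range(1,n):
            if s[i,4]<amin: continue
            q=W[l==i]; q3=np.median(q,0)
            print(c,name,ce[i].round(),s[i,4],'med',q3.round(4),'mid',((np.percentile(q,3,0)+np.percentile(q,97,0))/2).round(4),'ext',(np.percentile(q,99,0)-np.percentile(q,1,0)).round(3))
    comps('yel',(12,120,60),(30,255,255))
    comps('blue',(100,120,40),(120,255,255))
    comps('green',(50,100,40),(85,255,255))
    comps('violet',(125,60,30),(160,255,255))
    comps('red',(170,120,50),(180,255,255))
    cv2.imwrite(f'pics/{c}_crop.png',cv2.resize(p[100:350,230:480] if c=='top' else p[180:330,210:410],None,fx=3 if c=='top' else 4,fy=3 if c=='top' else 4,interpolation=cv2.INTER_CUBIC)[:600,:800,::-1])
    if c=='top':
        # reader deck points
        z=W[...,2]; M=(z>.035)&(z<.065)&(W[...,0]>.5)&(W[...,1]>.05)&(W[...,1]<.45)
        q=W[M][:,:2]; r=cv2.minAreaRect((q*1000).astype(np.float32)); print(r)
E
```

```text
top yel [307. 197.] 354 med [0.654  0.261  0.0391] mid [0.654  0.2613 0.039 ] ext [0.047 0.046 0.009]
top yel [314. 210.] 26 med [0.6211 0.2453 0.0509] mid [0.6212 0.2444 0.051 ] ext [0.015 0.029 0.006]
top yel [416. 252.] 703 med [0.5299 0.0122 0.0812] mid [0.5303 0.0125 0.0812] ext [0.061 0.064 0.009]
top yel [289. 244.] 64 med [0.5415 0.2998 0.0407] mid [0.5416 0.2995 0.0404] ext [0.02  0.04  0.009]
top yel [448. 288.] 329 med [ 0.4497 -0.0657  0.0567] mid [ 0.4492 -0.0655  0.0568] ext [0.043 0.044 0.009]
top yel [409. 309.] 145 med [0.4012 0.0186 0.0396] mid [0.4003 0.019  0.0404] ext [0.03  0.029 0.009]
top yel [194. 324.] 28 med [0.3579 0.5014 0.0652] mid [0.3575 0.5011 0.0682] ext [0.011 0.008 0.018]
top blue [343. 181.] 327 med [0.6933 0.1785 0.0393] mid [0.6924 0.1784 0.0392] ext [0.045 0.045 0.008]
top blue [295. 247.] 118 med [0.535  0.287  0.0375] mid [0.5338 0.2853 0.0375] ext [0.029 0.061 0.008]
top blue [205. 255.] 37 med [0.5112 0.4941 0.0291] mid [0.5109 0.4936 0.0296] ext [0.034 0.01  0.025]
top blue [213. 286.] 33 med [0.4397 0.4742 0.0293] mid [0.439  0.4741 0.028
[... 1495 characters left out ...]
d [0.5307 0.2875 0.0383] mid [0.5323 0.2867 0.0381] ext [0.038 0.067 0.005]
side blue [402. 248.] 196 med [0.3548 0.3105 0.0569] mid [0.3548 0.3045 0.0543] ext [0.043 0.046 0.01 ]
side blue [431. 281.] 72 med [0.3253 0.481  0.0639] mid [0.3248 0.4809 0.0664] ext [0.013 0.01  0.026]
side blue [474. 330.] 891 med [0.2782 0.6442 0.0517] mid [0.2884 0.6321 0.0687] ext [0.06  0.051 0.098]
side blue [364. 316.] 1153 med [0.4646 0.5643 0.0326] mid [0.4615 0.552  0.0326] ext [0.134 0.068 0.035]
side green [302. 222.] 41 med [0.5971 0.1286 0.0406] mid [0.5959 0.1262 0.0408] ext [0.028 0.024 0.013]
side violet [309. 227.] 48 med [0.5795 0.1688 0.0408] mid [0.5772 0.164  0.0397] ext [0.028 0.04  0.014]
```

Run:
```python
from h import *
q=m.current_qpos(); print(q, m.current_ee_pos(), m.current_tcp_rot().round(3), m.current_time())
def R(yaw,th,s=1):
    # tool x: heading yaw, th below horizontal; y horizontal, s=+-1
    x=np.array([np.cos(yaw)*np.cos(th),np.sin(yaw)*np.cos(th),-np.sin(th)])
    y=s*np.array([-np.sin(yaw),np.cos(yaw),0]); return np.stack([x,y,np.cross(x,y)],1)
for name,c in [('blue',(.357,.3)),('yel',(.453,-.058))]:
  for th in (20,25,30):
    for off in range(-180,181,20):
      for s in (1,-1):
        yaw=np.arctan2(c[1],c[0])+np.radians(off); A=R(yaw,np.radians(th),s)
        g=np.array([*c,.034]); p=g+A[:,0]*.016
        ik=m.inverse_kinematics(p,A)
        if ik is not None: print(name,th,off,s,np.round(ik,2))
# flips
for r in (.4,.5,.6):
  for z in (.25,.35,.45):
    for s in (1,-1):
      for off in (-40,0,40):
        ya=.3+np.radians(off); A=R(ya,np.radians(-25),s)
        ik=m.inverse_kinematics([r*np.cos(.3),r*np.sin(.3),z],A)
        if ik is not None: print('flip',r,z,s,off,np.round(ik,2))
```

```text
[ 1.08038549e+00  3.50705107e-01  1.65179843e+00 -1.39763066e-05
  1.13909129e+00 -8.45709027e-02] [0.21709429 0.50532901 0.23128736] [[ 0.     0.395  0.919]
 [-0.     0.919 -0.395]
 [-1.    -0.     0.   ]] 1.15
blue 20 -180 1 [ 0.63  1.12  1.3  -0.07  1.95  1.52]
blue 20 -180 -1 [ 0.63  1.12  1.3  -0.07  1.95 -1.62]
blue 20 -160 1 [ 0.75  1.1   1.33 -0.3   1.9   1.37]
blue 20 -160 -1 [ 0.75  1.1   1.33 -0.3   1.9  -1.78]
blue 20 -140 1 [ 0.86  1.07  1.42 -0.52  1.79  1.25]
blue 20 -140 -1 [ 0.86  1.07  1.42 -0.52  1.79 -1.9 ]
blue 20 -120 1 [ 0.96  1.03  1.55 -0.73  1.63  1.18]
blue 20 -120 -1 [ 0.96  1.03  1.55 -0.73  1.63 -1.96]
blue 20 -100 1 [ 1.04  0.98  1.72 -0.96  1.46  1.19]
blue 20 -100 -1 [ 1.04  0.98  1.72 -0.96  1.46 -1.96]
blue 20 -80 1 [ 1.1   0.93  1.91 -1.25  1.3   1.27]
blue 20 -80 -1 [ 1.1   0.93  1.91 -1.25  1.3  -1.87]
blue 20 -60 1 [1.11 0.91 2.1  4.65 1.21 1.43]
blue 20 -60 -1 [ 1.11  0.91  2.1   4.65  1.21 -1.71]
blue 20 -40 1 [1.04 0.92 2.28 4.16 1.25 1.63]
blue 20 -40 -1 [ 1.04  0.92  2.28  4.16  1.25 -1.52]
blue 20 -20 1 [0.83 0.97 2.42 3.6  1.44 1.69]
blue
[... 12780 characters left out ...]
.16  0.87  2.02  2.07  1.9  -1.33]
flip 0.6 0.35 1 -40 [0.55 0.64 2.06 3.98 1.73 1.21]
flip 0.6 0.35 1 0 [0.17 0.57 2.26 3.02 1.71 1.61]
flip 0.6 0.35 1 40 [-0.16  0.64  2.06  2.12  1.8   1.99]
flip 0.6 0.35 -1 -40 [ 0.55  0.64  2.06  3.98  1.73 -1.93]
flip 0.6 0.35 -1 0 [ 0.17  0.57  2.26  3.02  1.71 -1.53]
flip 0.6 0.35 -1 40 [-0.16  0.64  2.06  2.12  1.8  -1.15]
flip 0.6 0.45 1 -40 [0.55 0.42 2.04 3.97 1.57 1.03]
flip 0.6 0.45 1 0 [0.17 0.3  2.24 3.02 1.42 1.64]
flip 0.6 0.45 1 40 [-0.16  0.42  2.04  2.15  1.67  2.19]
flip 0.6 0.45 -1 -40 [ 0.55  0.42  2.04  3.97  1.57 -2.11]
flip 0.6 0.45 -1 0 [ 0.17  0.3   2.24  3.02  1.42 -1.5 ]
flip 0.6 0.45 -1 40 [-0.16  0.42  2.04  2.15  1.67 -0.95]
```

```bash
cat >> h.py <<'E'
def RT(yaw,th,s=1):
    x=np.array([np.cos(yaw)*np.cos(th),np.sin(yaw)*np.cos(th),-np.sin(th)])
    y=s*np.array([-np.sin(yaw),np.cos(yaw),0]); return np.stack([x,y,np.cross(x,y)],1)
def ray(cam,uv,cal,z):
    K=cal['camera_matrix']; uv=np.atleast_2d(uv).astype(float)
    a=(uv-K[:2,2])/K[0,0]
    if cam=='wrist':
        r=np.linalg.norm(a,axis=1,keepdims=True); dd=np.hstack([np.sin(r)*a/np.maximum(r,1e-9),np.cos(r)])
    else: dd=np.hstack([a,np.ones((len(a),1))])
    D=dd@cal['R']; C=-cal['R'].T@cal['t']
    return C+D*((z-C[2])/D[:,2:3])
E
python3 - <<'E'
from h import *
cal=m.get_calibration('wrist'); C=-cal['R'].T@cal['t']; A=m.current_tcp_rot()
print('cam in tool', A.T@(C-m.current_ee_pos()), 'axes in tool',(A.T@cal['R'].T).round(3))
for c in('top','side'):
    cc=m.get_calibration(c); print(c,-cc['R'].T@cc['t'])
# tool down, z of tool pointing away... keep camera looking outwards
A=np.array([[0,0.,1],[0,1,0],[-1,0,0]])  # x down,y=+y,z=+x
yaw=.43; Rz=np.array([[np.cos(yaw),-np.sin(yaw),0],[np.sin(yaw),np.cos(yaw),0],[0,0,1]])
for P in ([.45,.17,.36],):
    for s in (1,-1):
        B=Rz@A; 
        if s<0: B=B*[1,-1,-1]
        print(s,m.inverse_kinematics(P,B))
E
```

```text
cam in tool [-1.42973554e-01 -1.15472723e-04 -7.30219280e-02] axes in tool [[-0.001 -0.289  0.957]
 [ 1.     0.     0.001]
 [-0.     0.957  0.289]]
top [0.47875495 0.23322972 1.08233104]
side [0.56133186 1.29566493 0.52425695]
1 [ 2.64387126e-01  1.13560287e-01  1.63614914e+00 -4.44089210e-16
  1.39188322e+00 -1.73640920e+00]
-1 [ 2.64387126e-01  1.13560287e-01  1.63614914e+00 -4.44089210e-16
  1.39188322e+00  1.40518345e+00]
```

Run:
```python
from h import *
A=np.array([[0,0.,1],[0,1,0],[-1,0,0]])
yaw=.3; Rz=np.array([[np.cos(yaw),-np.sin(yaw),0],[np.sin(yaw),np.cos(yaw),0],[0,0,1]])
m.move_ptp([.45,.16,.34],Rz@A); print(m.current_time())
cal=m.get_calibration('wrist'); p,d=snap('wrist','w1.png')
import pickle; pickle.dump((cal,p,d),open('w1.pkl','wb'))
for n in ['cup_white_mid','cup_yellow_mid','cup_blue_mid','key_white_top','key_orange_top','key_grey_top','key_red_top','key_violet_top','key_green_top']:
    print(n,[(np.round(r['at'],3).tolist(),round(r['confidence'],2)) for r in m.look_for('wrist',n)][:3])
snap('top','top1.png')
```

```text
2.7333
cup_white_mid [([0.596, 0.118, 0.042], 0.73), ([0.613, 0.174, 0.05], 0.4)]
cup_yellow_mid [([0.4, 0.019, 0.039], 0.81), ([0.447, -0.06, 0.055], 0.78), ([0.52, 0.018, 0.08], 0.59)]
cup_blue_mid [([0.355, 0.298, 0.058], 0.85)]
key_white_top [([0.594, 0.216, 0.046], 0.91)]
key_orange_top [([0.611, 0.179, 0.052], 0.57)]
key_grey_top [([0.631, 0.136, 0.051], 0.91)]
key_red_top [([0.558, 0.197, 0.039], 0.78)]
key_violet_top [([0.357, 0.496, 0.039], 0.68), ([0.573, 0.162, 0.042], 0.61)]
key_green_top [([0.598, 0.113, 0.039], 0.61)]
```

View pics/w1.png

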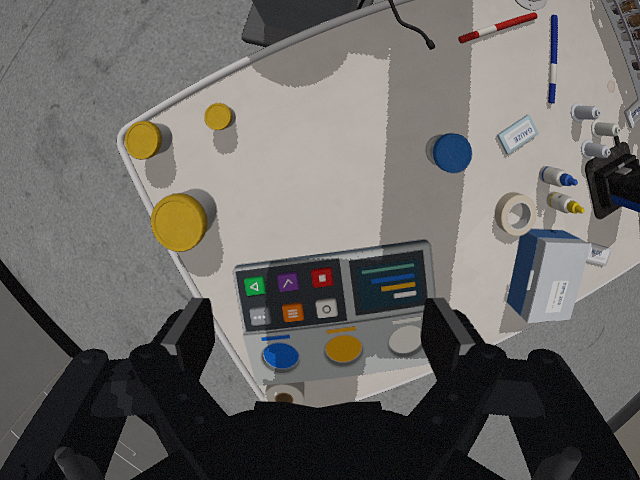

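View pics/top1.png

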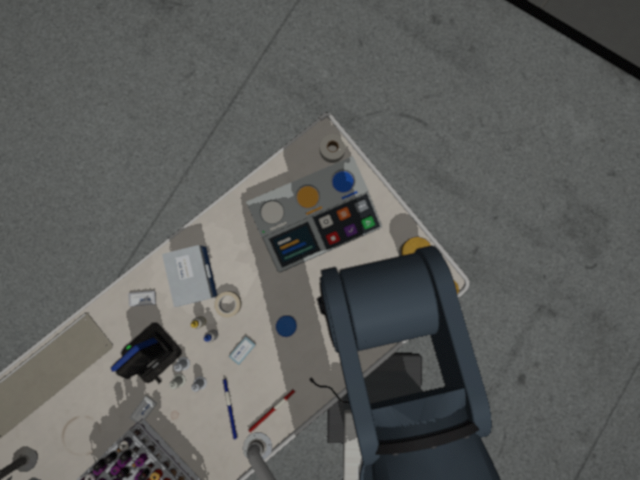

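No white-lidded cup is visible anywhere: the trolley is now fully in view and all three wells are empty. In the wrist picture blue is at (452,153), the middle yellow at (143,140), and the wells at (281,356), (343,348) and (405,339). Next I localise by ray-plane intersection in both cameras.

```bash
cat >> h.py <<'E'
RANGES={'yel':((12,120,60),(30,255,255)),'blue':((100,120,40),(120,255,255)),'green':((45,100,40),(85,255,255)),'violet':((125,60,30),(160,255,255)),'red':((172,120,50),(180,255,255)),'orange':((5,150,80),(14,255,255))}
def blobs(cam,p,cal,col,z,box,amin=25):
    """blob contours -> ray/plane z -> centre of min enclosing circle-ish (moment centroid), size"""
    hsv=cv2.cvtColor(p,cv2.COLOR_RGB2HSV); mask=cv2.inRange(hsv,*RANGES[col])
    mask=cv2.morphologyEx(mask,cv2.MORPH_CLOSE,np.ones((3,3)))
    out=[]
    for c in cv2.findContours(mask,cv2.RETR_EXTERNAL,cv2.CHAIN_APPROX_NONE)[0]:
        if cv2.contourArea(c)<amin: continue
        w=ray(cam,c[:,0,:],cal,z)[:,:2]; 
        f=cv2.minEnclosingCircle((w*1e3).astype(np.float32)); mo=cv2.moments((w*1e4).astype(np.float32))
        if mo['m00']==0: continue
        ce=np.array([mo['m10'],mo['m01']])/mo['m00']/1e4
        if box[0]<ce[0]<box[1] and box[2]<ce[1]<box[3]:
            out.append((ce.round(4),(np.array(f[0])/1e3).round(4),round(f[1]*2),round(2e3*np.sqrt(abs(mo['m00'])*1e-8/np.pi),1)))
    return out
E
python3 - <<'E'
from h import *; import pickle
cal,p,d=pickle.load(open('w1.pkl','rb'))
pt=cv2.imread('pics/top0.png')[:,:,::-1].copy(); ct=m.get_calibration('top')
ps=cv2.imread('pics/side0.png')[:,:,::-1].copy(); cs=m.get_calibration('side')
for cam,P,C in (('wrist',p,cal),('top',pt,ct),('side',ps,cs)):
    print(cam)
    print(' wells y',blobs(cam,P,C,'yel',.038,(.62,.7,.2,.32)))
    print(' wells b',blobs(cam,P,C,'blue',.038,(.62,.75,.1,.25)))
    print(' cup y',blobs(cam,P,C,'yel',.058,(.35,.57,-.12,.1)))
    print(' cup b',blobs(cam,P,C,'blue',.058,(.3,.42,.2,.4)))
    for k in('green','violet','red','orange'): print(k,blobs(cam,P,C,k,.043 if k!='orange' else .052,(.5,.65,.08,.25)))
E
```

```text
wrist
 wells y [(array([0.6556, 0.2626]), array([0.6544, 0.2624]), 51, np.float64(47.1)), (array([0.6269, 0.2493]), array([0.6274, 0.2495]), 40, np.float64(14.5))]
 wells b [(array([0.6944, 0.1806]), array([0.6929, 0.1804]), 50, np.float64(45.9)), (array([0.6671, 0.1648]), array([0.6655, 0.1647]), 40, np.float64(14.1))]
 cup y [(array([0.5359, 0.0059]), array([0.5355, 0.0052]), 78, np.float64(73.9)), (array([ 0.4473, -0.0636]), array([ 0.4479, -0.0635]), 52, np.float64(48.5)), (array([0.3978, 0.0241]), array([0.3977, 0.0243]), 33, np.float64(31.3))]
 cup b [(array([0.3554, 0.2985]), array([0.3549, 0.2985]), 50, np.float64(47.6))]
green [(array([0.5946, 0.119 ]), array([0.5948, 0.1189]), 35, np.float64(29.0))]
violet [(array([0.5756, 0.1592]), array([0.5756, 0.1584]), 36, np.float64(29.4))]
red [(array([0.5564, 0.1991]), array([0.5567, 0.1995]), 34, np.float64(27.2))]
orange [(array([0.6124, 0.1766]), array([0.6124, 0.1765]), 34, np.float64(28.6))]
top
 wells y [(array([0.6541, 0.2608]), array([0.6543, 0.2606]), 50, np.float64(47.8))]
 wells b [(array([0.693 , 0.1788]), array([0.6928,
[... 645 characters left out ...]
ray([0.6527, 0.2464]), 45, np.float64(31.9))]
 wells b [(array([0.692 , 0.1623]), array([0.6917, 0.163 ]), 38, np.float64(25.8))]
 cup y [(array([0.4032, 0.0729]), array([0.4013, 0.0737]), 44, np.float64(33.9)), (array([ 0.4473, -0.0507]), array([ 0.4457, -0.0505]), 72, np.float64(56.6)), (array([ 0.5265, -0.0385]), array([ 0.5279, -0.0399]), 114, np.float64(88.9))]
 cup b [(array([0.3556, 0.3121]), array([0.3567, 0.3115]), 65, np.float64(52.9))]
green [(array([0.5965, 0.1331]), array([0.5962, 0.1314]), 39, np.float64(26.5))]
violet [(array([0.5778, 0.1706]), array([0.5776, 0.1689]), 43, np.float64(30.1))]
red []
orange [(array([0.6134, 0.1912]), array([0.614, 0.186]), 43, np.float64(24.5))]
```

Run:
```python
from h import *; import pickle
cal,p,d=pickle.load(open('w1.pkl','rb'))
K=cal['camera_matrix']; v,u=np.mgrid[:480,:640]; a=np.stack([(u-K[0,2])/K[0,0],(v-K[1,2])/K[0,0]],-1)
r=np.linalg.norm(a,axis=-1,keepdims=True); dd=np.concatenate([np.sin(r)*a/r,np.cos(r)],-1); P=dd/dd[...,2:]*d[...,None]
W=(P-cal['t'])@cal['R']
# height map x .30-.60, y -.16..0.06
q=W.reshape(-1,3); ok=(d.reshape(-1)>0); q=q[ok]
for x0 in np.arange(.36,.52,.01):
    row=[]
    for y0 in np.arange(-.14,-.0,.01):
        s=q[(abs(q[:,0]-x0)<.005)&(abs(q[:,1]-y0)<.005)]
        row.append(f"{1000*np.max(s[:,2]):5.0f}" if len(s) else '  nan')
    print(f'{x0:.2f}',''.join(row))
print('y',np.arange(-.14,0,.01).round(2))
cv2.imwrite('pics/w1c.png',cv2.resize(p[90:280,90:290],None,fx=3,fy=3)[:,:,::-1])
```

```text
0.36   nan  nan  nan  nan  nan  nan  nan  nan  nan  nan  nan    8    9    8    2
0.37   nan  nan  nan  nan  nan  nan  nan  nan  nan  nan    8    9    7    3    2
0.38   nan  nan  nan  nan  nan  nan  nan  nan  nan    8    9    8    2    2    2
0.39   nan  nan  nan  nan  nan  nan  nan    7    8    9    6    2    3    2   41
0.40   nan  nan  nan  nan  nan  nan    6    8    9    6    2    3    3    3   42
0.41   nan  nan  nan  nan  nan    7    8    7    2    3    3    2    3    2   40
0.42   nan  nan  nan  nan    7    9    9   51   57    2    3    2    2    2    2
0.43   nan  nan    4    8    8   57   59   59   59   59    2    4    3    2    2
0.44   nan  nan    8    9  nan   59   59   59   58   59   58    3    2    3    3
0.45   nan    8    9  nan  nan   59   59   58   58   58   59    2    3    3    3
0.46   nan    8    8  nan  nan   59   59   59   58   60   58    2    2    2    2
0.47   nan    8    9  nan  nan  nan   59   60   58   59    2    3    2    2    3
0.48   nan    7    8    8    1    1    2    2    3    2    2    2    2    2    2
0.49   nan  nan    9    9    8    2    2    3    2    3    2    2    3    3    2
0.50   nan  nan  nan    8    8    8    2    2    2    2    3    2    2   84   84
0.51   nan  nan  nan  nan    8    9    6    3    2    2    3    2   84   83   83
0.52   nan  nan  nan  nan  nan    9    8    7    3    2    3    1   84   82   83
y [-0.14 -0.13 -0.12 -0.11 -0.1  -0.09 -0.08 -0.07 -0.06 -0.05 -0.04 -0.03
 -0.02 -0.01  0.  ]
```

View pics/w1c.png

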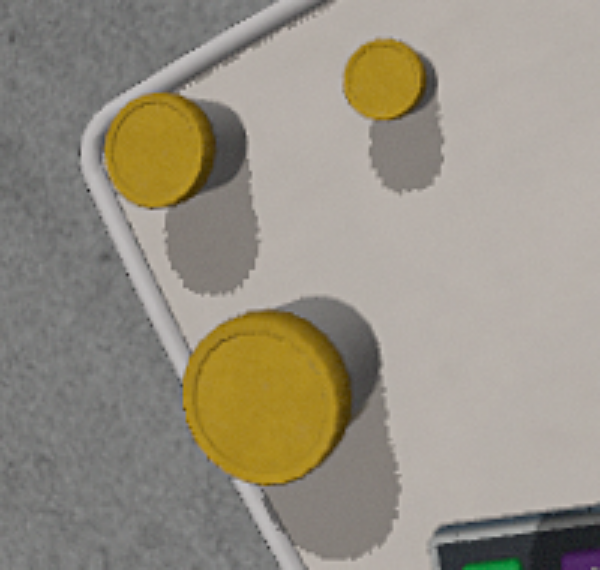

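```bash
cat > fk.py <<'E'
import numpy as np
from scipy.spatial.transform import Rotation as Ro
def rz(a): return Ro.from_euler('z',a).as_matrix()
def ry(a): return Ro.from_euler('y',a).as_matrix()
try: PRM=np.load('prm.npy')
except Exception: PRM=None
def fk(q,prm=None,full=False):
    a1,d1,L1,a3,L2,L6,off,_=PRM if prm is None else prm
    R=rz(q[0]); sh=R@[a1,0,d1]; R=R@ry(q[1]); el=sh+R@[0,0,L1]; R=R@ry(q[2]); 
    w0=el+R@[a3,0,0]; wr=el+R@[a3,0,L2]; R=R@rz(q[3])@ry(q[4]); R6=R@rz(q[5]+off); t=wr+R6@[0,0,L6]
    T=np.stack([R6[:,2],R6[:,0],R6[:,1]],1)   # x,y,z of tool
    return (t,T,[sh,el,w0,wr]) if full else (t,T)
E
python3 - <<'E'
from h import *; import fk
from scipy.optimize import least_squares
S=[]
rng=np.random.default_rng(0)
while len(S)<40:
    p=[rng.uniform(.35,.7),rng.uniform(-.2,.4),rng.uniform(.1,.5)]; A=RT(rng.uniform(-1,1.5),rng.uniform(-.5,1.4),rng.choice([-1,1]))
    q=m.inverse_kinematics(p,A)
    if q is not None: S.append((np.array(p),A,np.array(q)))
best=None
for off in (0,np.pi/2,np.pi,-np.pi/2):
    f=lambda x:np.concatenate([np.r_[fk.fk(q,x)[0]-p,.2*(fk.fk(q,x)[1]-A).ravel()] for p,A,q in S])
    s=least_squares(f,[0,.3,.4,0,.4,.25,off,0])
    print(off,s.cost,s.x.round(4))
    if best is None or s.cost<best.cost: best=s
np.save('prm.npy',best.x)
q=m.current_qpos(); print(q,fk.fk(q,best.x)[0],m.current_ee_pos())
E
```

```text
0 6.442588119382894 [0.0101 0.2538 0.4862 0.0436 0.4308 0.2563 0.     0.    ]
1.5707963267948966 0.042588110866847356 [0.01   0.2538 0.4863 0.0436 0.4308 0.2563 3.1416 0.    ]
3.141592653589793 0.04258811084723952 [0.01   0.2538 0.4863 0.0436 0.4308 0.2563 3.1416 0.    ]
-1.5707963267948966 0.04258811086557882 [ 0.01    0.2538  0.4863  0.0436  0.4308  0.2563 -3.1416  0.    ]
[ 2.44201396e-01  1.18818409e-01  1.67773662e+00  1.99601577e-05
  1.34502224e+00 -1.62668229e+00] [0.46362127 0.11552765 0.34141135] [0.45000092 0.16005579 0.33999729]
```

```bash
cat > fk.py <<'E'
import numpy as np
from scipy.spatial.transform import Rotation as Ro
def rz(a): return Ro.from_euler('z',a).as_matrix()
def ry(a): return Ro.from_euler('y',a).as_matrix()
try: PRM=np.load('prm.npy')
except Exception: PRM=None
def fk(q,prm=None,full=False):
    x=PRM if prm is None else prm
    a1,d1,L1,a3,L2,L6,off,y1,y3,a4,y4,a5,y5=x
    R=rz(q[0]); sh=R@[a1,y1,d1]; R=R@ry(q[1]); el=sh+R@[0,0,L1]; R=R@ry(q[2]); 
    w0=el+R@[a3,y3,0]; wr=el+R@[a3,y3,L2]; R=R@rz(q[3]); wr=wr+R@[a4,y4,0]; R=R@ry(q[4]); R6=R@rz(q[5]+off); t=wr+R@[a5,y5,L6]
    T=np.stack([R6[:,2],R6[:,0],R6[:,1]],1)
    return (t,T,[sh,el,w0,wr]) if full else (t,T)
E
python3 - <<'E'
from h import *; import fk
from scipy.optimize import least_squares
S=[]
rng=np.random.default_rng(0)
while len(S)<40:
    p=[rng.uniform(.35,.7),rng.uniform(-.2,.4),rng.uniform(.1,.5)]; A=RT(rng.uniform(-1,1.5),rng.uniform(-.5,1.4),rng.choice([-1,1]))
    q=m.inverse_kinematics(p,A)
    if q is not None: S.append((np.array(p),A,np.array(q)))
f=lambda x:np.concatenate([np.r_[fk.fk(q,x)[0]-p,.2*(fk.fk(q,x)[1]-A).ravel()] for p,A,q in S])
s=least_squares(f,[0,.3,.4,0,.4,.25,np.pi,0,0,0,0,0,0]); print(s.cost,s.x.round(4)); np.save('prm.npy',s.x)
q=m.current_qpos(); print(fk.fk(q,s.x)[0],m.current_ee_pos())
# plan yellow pick
for psi in (0,10,20,50):
  for th in (30,):
    A=RT(np.radians(psi),np.radians(th),-1); g=np.array([.4483,-.0645,.032])
    for dz in (0,.1):
      ik=m.inverse_kinematics(g+A[:,0]*.0156+[0,0,dz],A); 
      if ik is not None: print(psi,dz,np.round(ik,2),[w.round(3).tolist() for w in fk.fk(ik,s.x,True)[2][1:]])
w=np.array([.6548,.2617,.038+.034]); A=RT(np.radians(25.4),np.radians(30),-1)
for w in (w,np.array([.6936,.1797,.072])):
  for psi in (-20,0,25.4,40):
    A=RT(np.radians(psi),np.radians(30),-1); ik=m.inverse_kinematics(w+A[:,0]*.0156,A); print('place',psi,None if ik is None else np.round(ik,2))
E
```

```text
9.122352777539395e-19 [-0.      0.2587  0.4873  0.0407  0.4378  0.2649  3.1416  0.0339  0.0126
  0.     -0.0127 -0.      0.0127]
[0.45000092 0.16005579 0.33999729] [0.45000092 0.16005579 0.33999729]
0 0 [-0.46  0.86  2.49  2.72  1.24 -1.67] [[0.346, -0.136, 0.576], [0.316, -0.107, 0.584], [0.233, -0.052, 0.158]]
0 0.1 [-0.46  0.46  2.54  2.63  0.92 -1.49] [[0.208, -0.066, 0.696], [0.177, -0.037, 0.69], [0.232, -0.052, 0.256]]
10 0 [-0.59  0.85  2.46  2.43  1.17 -1.7 ] [[0.322, -0.175, 0.582], [0.296, -0.142, 0.588], [0.234, -0.089, 0.158]]
10 0.1 [-0.59  0.46  2.51  2.29  0.93 -1.42] [[0.199, -0.093, 0.695], [0.173, -0.06, 0.688], [0.233, -0.09, 0.255]]
20 0 [-0.68  0.83  2.41  2.16  1.1  -1.66] [[0.3, -0.199, 0.589], [0.277, -0.163, 0.593], [0.242, -0.126, 0.158]]
20 0.1 [-0.68  0.47  2.45  1.99  0.94 -1.34] [[0.194, -0.113, 0.693], [0.171, -0.078, 0.684], [0.24, -0.127, 0.254]]
50 0 [-0.76  0.81  2.17  1.42  1.06 -1.39] [[0.279, -0.218, 0.595], [0.258, -0.181, 0.589], [0.299, -0.223, 0.155]]
50 0.1 [-0.76  0.54  2.2   1.3   1.11 -1.13] [[0.206, -0.149, 0.676], [0.187, -0.113, 0.661], [0.299, -0.225, 0.252]]
place -20 [ 0.56  0.83  1.74  4.45  0.78 -2.21]
place 0 [ 0.45  0.78  1.88  3.82  0.64 -1.91]
place 25.4 [ 0.26  0.77  1.94  2.86  0.62 -1.43]
place 40 [ 0.15  0.78  1.9   2.34  0.68 -1.19]
place -20 [ 0.39  0.82  1.77  4.26  0.71 -2.15]
place 0 [ 0.27  0.78  1.88  3.56  0.6  -1.79]
place 25.4 [ 0.08  0.78  1.89  2.59  0.62 -1.29]
place 40 [-0.01  0.8   1.83  2.1   0.71 -1.06]
```

```bash
cat >> h.py <<'E'
import fk
TP=np.array([[x,y,z] for x in(0,-.02) for y in(-.057,.057) for z in(-.012,.012)]+[[x,y,z] for x in(-.073,-.2) for y in(-.045,.045) for z in(-.045,.045)]+[[-.12,0,-.1],[-.16,0,-.1]])
def path(q0,q1,n=15,verbose=True):
    lo=9; rows=[]
    for s in np.linspace(0,1,n):
        t,T,js=fk.fk(np.array(q0)*(1-s)+np.array(q1)*s,full=True)
        pts=t+TP@T.T; wz=js[3][2]-.07
        rows.append((t.round(2).tolist(),round(pts[:,2].min(),3),round(wz,3), round(np.hypot(*js[3][:2]),2), round(np.hypot(pts[:,0],pts[:,1]).min(),2)))
    if verbose:
        for r in rows[::2]: print('   ',*r)
    return min(min(r[1],r[2]) for r in rows)
E
python3 - <<'E'
from h import *
D=np.radians
q=m.current_qpos()
c=np.array([.4483,-.0645,.032]); A=RT(D(35),D(30),-1); P=c+A[:,0]*.0156
qa=m.inverse_kinematics(P+[0,0,.10],A); qb=m.inverse_kinematics(P,A); print(np.round(qa,2),np.round(qb,2))
print('app',path(q,qa)); print('desc',path(qa,qb))
w=np.array([.6548,.2617,.0395+.032]); B=RT(D(25.4),D(30),-1); Q=w+B[:,0]*.0156
qd=m.inverse_kinematics(Q+[0,0,.09],B); print('pre',qd.round(2))
for fp in ([.45,.0,.40],[.5,.1,.4],[.55,.15,.4]):
  for ya in (25,35,45):
    F=RT(D(ya),D(-30),1); qf=m.inverse_kinematics(fp,F)
    if qf is None: print(fp,ya,None);continue
    print(fp,ya,qf.round(2),path(qa,qf,verbose=False),path(qf,qd,verbose=False))
E
```

```text
[-0.75  0.5   2.33  1.6   1.01 -1.21] [-0.75  0.81  2.3   1.76  1.04 -1.53]
    [0.45, 0.16, 0.34] 0.34 0.535 0.48 0.38
    [0.44, 0.15, 0.28] 0.27 0.468 0.48 0.37
    [0.43, 0.14, 0.24] 0.218 0.405 0.47 0.37
    [0.44, 0.13, 0.21] 0.183 0.346 0.45 0.38
    [0.45, 0.1, 0.19] 0.159 0.294 0.42 0.37
    [0.46, 0.06, 0.17] 0.143 0.249 0.39 0.35
    [0.47, 0.01, 0.15] 0.129 0.212 0.36 0.34
    [0.46, -0.06, 0.12] 0.114 0.183 0.32 0.3
app 0.114
    [0.46, -0.06, 0.12] 0.114 0.183 0.32 0.3
    [0.46, -0.06, 0.11] 0.1 0.169 0.32 0.31
    [0.46, -0.06, 0.1] 0.087 0.156 0.32 0.31
    [0.46, -0.06, 0.08] 0.073 0.142 0.32 0.31
    [0.46, -0.06, 0.07] 0.058 0.128 0.32 0.31
    [0.46, -0.06, 0.05] 0.044 0.114 0.32 0.31
    [0.46, -0.06, 0.04] 0.029 0.1 0.32 0.31
    [0.46, -0.06, 0.02] 0.014 0.086 0.32 0.3
desc 0.014
pre [ 0.26  0.58  1.94  2.76  0.45 -1.32]
[0.45, 0.0, 0.4] 25 [-0.56  0.42  2.5   2.24  1.96  1.77] 0.114 0.143
[0.45, 0.0, 0.4] 35 [-0.62  0.44  2.42  2.04  1.98  1.86] 0.114 0.143
[0.45, 0.0, 0.4] 45 [-0.65  0.47  2.33  1.88  2.02  1.95] 0.114 0.143
[0.5, 0.1, 0.4] 25 [-0.15  0.44  2.42  2.62  1.86  1.73] 0.114 0.143
[0.5, 0.1, 0.4] 35 [-0.25  0.45  2.37  2.38  1.88  1.82] 0.114 0.143
[0.5, 0.1, 0.4] 45 [-0.32  0.48  2.3   2.18  1.91  1.91] 0.114 0.143
[0.55, 0.15, 0.4] 25 [0.02 0.48 2.3  2.78 1.76 1.72] 0.114 0.143
[0.55, 0.15, 0.4] 35 [-0.08  0.49  2.26  2.54  1.78  1.82] 0.114 0.143
[0.55, 0.15, 0.4] 45 [-0.15  0.52  2.2   2.34  1.81  1.92] 0.114 0.143
```

Run:
```python
from h import *
D=np.radians
c=np.array([.4483,-.0645,.032]); A=RT(D(35),D(30),-1); P=c+A[:,0]*.0156
m.set_gripper(.85,40)
m.move_j(m.inverse_kinematics(P+[0,0,.10],A)); print(m.current_ee_pos()-P,m.current_time())
cal=m.get_calibration('wrist'); p,d=snap('wrist','w2.png')
print(blobs('wrist',p,cal,'yel',.058,(.3,.6,-.2,.15)))
print(m.current_grip_width())
```

```text
[0.00043786 0.00023534 0.10039037] 5.0
[(array([ 0.4529, -0.0634]), array([ 0.4479, -0.0668]), 47, np.float64(38.6)), (array([0.5431, 0.0223]), array([0.5424, 0.0224]), 92, np.float64(83.4))]
0.8512328878345431
```

View pics/w2.png

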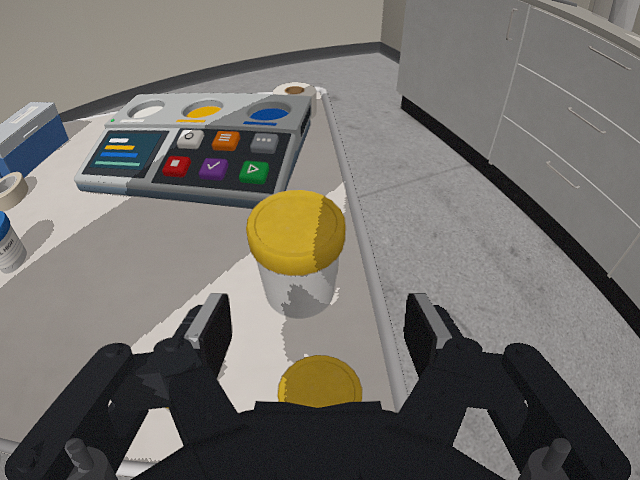

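The target lid sits at (320,385), centred between the fingers, with the larger jar ahead at (297,240). I descend and grip.

```bash
python3 - <<'E'
from h import *
D=np.radians
c=np.array([.4483,-.0645,.032]); A=RT(D(35),D(30),-1); P=c+A[:,0]*.0156
m.move_l(P+[0,0,.03],max_speed=.12); print(m.current_force().round(1))
m.move_l(P,max_speed=.05); print('f',m.current_force().round(1))
m.set_gripper(0,40); print('w',m.current_grip_width()*85,m.current_force().round(1),m.current_time())
snap('wrist','w3.png'); snap('top','top3.png'); snap('side','side3.png')
E
python3 -c "
import cv2;a=cv2.imread('pics/side3.png')[150:330,230:470];cv2.imwrite('pics/side3c.png',cv2.resize(a,None,fx=3,fy=3))"
```

```text
[-0.1 -0.4 -0.3]
f [-0.8 -0.7  0.4]
w 44.36080598934125 [-3.3 -1.5  7.5] 6.9167
```

View pics/w3.png

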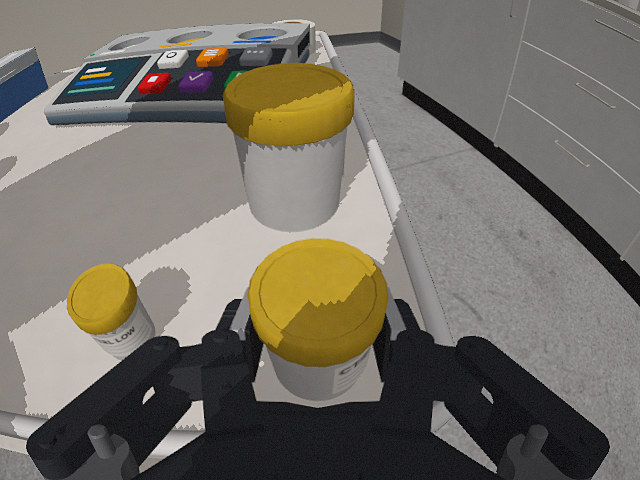

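View pics/side3c.png

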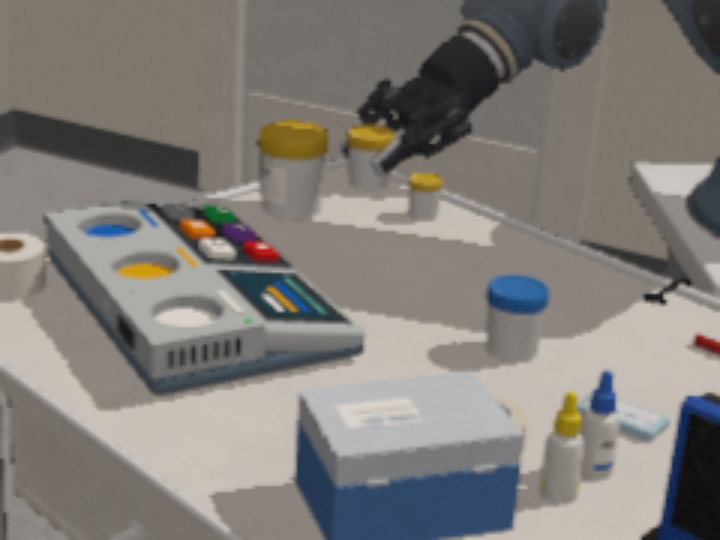

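Gripped: the width is 44.4 mm and the lid stands upright in the jaws at (318,300). Next I lift and turn it over.

Run:
```python
from h import *
D=np.radians
p0=m.current_ee_pos(); m.move_l(p0+[0,0,.10],max_speed=.1)
F=RT(D(35),D(-30),1); m.move_j(m.inverse_kinematics([.5,.1,.4],F)); t=m.current_time()
print(m.current_grip_width()*85,t, m.current_tcp_rot().round(3)[:,0]); snap('wrist','w4.png'); snap('side','side4.png')
m.dwell(2.7); print(m.current_time()-t, m.current_grip_width()*85)
# arrive above yellow well
w=np.array([.6548,.2617,.0395+.032]); B=RT(D(25.4),D(30),-1); Q=w+B[:,0]*.0156
q=m.inverse_kinematics(Q+[0,0,.09],B); print(q.round(2),path(m.current_qpos(),q,verbose=False)); m.move_j(q)
cal=m.get_calibration('wrist'); p,d=snap('wrist','w5.png'); print(m.current_time(),m.current_grip_width()*85)
```

```text
44.225977170180194 10.7833 [0.71  0.497 0.5  ]
2.799999999999999 44.13720303689877
[ 0.26  0.58  1.94  2.76  0.45 -1.32] 0.143
16.2833 44.36436249315548
```

View pics/side4.png

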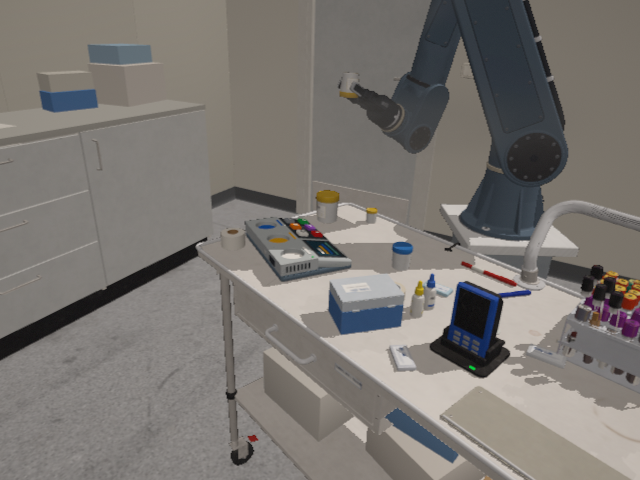

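View pics/w5.png

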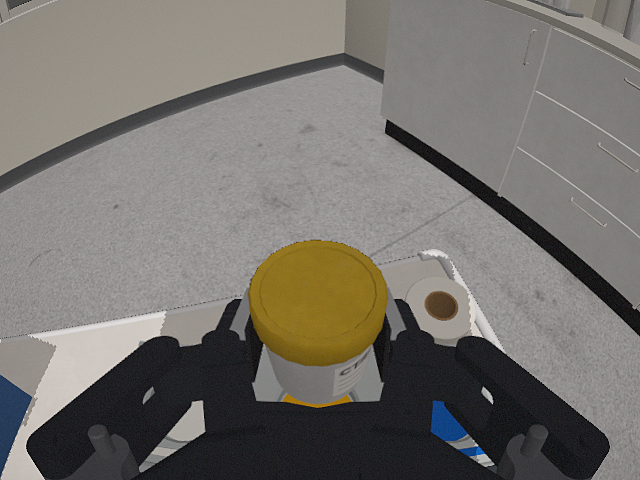

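The side picture showed the cup at (349,88) with the lid below, and the lid looks unmoved in the grip at (318,300). Now I check the in-hand offset and lower it.

Run:
```python
from h import *
from scipy.optimize import least_squares
D=np.radians
p=cv2.imread('pics/w5.png')[:,:,::-1].copy(); cal=m.get_calibration('wrist')
hsv=cv2.cvtColor(p,cv2.COLOR_RGB2HSV); mk=cv2.inRange(hsv,*RANGES['yel'])
c=max(cv2.findContours(mk,cv2.RETR_EXTERNAL,cv2.CHAIN_APPROX_NONE)[0],key=cv2.contourArea)
# lid silhouette = hull of lid cylinder (r .0245, from 45 to 58mm); compare projection hull
c=c[:,0,:]; K=cal['camera_matrix']
def proj(X):
    Y=X@cal['R'].T+cal['t']; n=np.linalg.norm(Y[:,:2],axis=1); th=np.arctan2(n,Y[:,2]); return K[:2,2]+Y[:,:2]/n[:,None]*th[:,None]*K[0,0]
a=np.linspace(0,2*np.pi,90); ring=np.stack([np.cos(a),np.sin(a),0*a],1)*.0245
obs=cv2.convexHull(c.astype(np.float32))
def f(x):
    X=np.vstack([ring+[x[0],x[1],x[2]+.045],ring+[x[0],x[1],x[2]+.058]])
    h=cv2.convexHull(proj(X).astype(np.float32))
    return [cv2.pointPolygonTest(h,(float(u),float(v)),True) for u,v in obs[:,0]]
w=np.array([.6548,.2617,.1295])
print(np.abs(f(w)).mean())
s=least_squares(f,w,diff_step=1e-4); print(s.x.round(4),np.abs(s.fun).mean(), 'offset',(s.x-w).round(4))
```

```text
3.6481713670461624
[0.6573 0.2623 0.1234] 0.904145703840264 offset [ 0.0025  0.0006 -0.0061]
```

Run:
```python
from h import *
cal=m.get_calibration('wrist'); p,d=m.grab_frame('wrist')
K=cal['camera_matrix']
for u,v in [(318,270),(290,300),(345,300),(318,300),(318,325)]:
    a=(np.array([u,v])-K[:2,2])/K[0,0]; r=np.linalg.norm(a); dd=np.array([*(np.sin(r)*a/r),np.cos(r)]); P=dd/dd[2]*np.median(d[v-2:v+3,u-2:u+3])
    print((cal['R'].T@(P-cal['t'])).round(4))
# side view lower/upper
ps,ds=m.grab_frame('side'); W=cloud('side',ds); hsv=cv2.cvtColor(ps,cv2.COLOR_RGB2HSV)
mk=(cv2.inRange(hsv,*RANGES['yel'])>0)&(W[...,2]>.12)&(ds>0); q=W[mk]; print('side lid',len(q),np.percentile(q,[2,50,98],axis=0).round(4))
v,u=np.nonzero(mk); print(u.min(),u.max(),v.min(),v.max())
cv2.imwrite('pics/s5.png',cv2.resize(ps[150:300,220:400],None,fx=4,fy=4,interpolation=cv2.INTER_CUBIC)[:,:,::-1])
pt,dt=m.grab_frame('top'); W=cloud('top',dt); hsv=cv2.cvtColor(pt,cv2.COLOR_RGB2HSV)
mk=(cv2.inRange(hsv,*RANGES['yel'])>0)&(W[...,2]>.12)&(dt>0)&(W[...,0]>.55); q=W[mk]; print('top lid',len(q),np.percentile(q,[2,50,98],axis=0).round(4) if len(q) else '')
```

```text
[0.6631 0.2648 0.1847]
[0.6471 0.2676 0.1852]
[0.6551 0.2511 0.1851]
[0.651  0.2591 0.1855]
[0.642  0.2548 0.1861]
side lid 192 [[0.0755 0.2279 0.1485]
 [0.6519 0.2755 0.1856]
 [0.6726 0.6106 0.1882]]
267 608 181 287
top lid 441 [[0.6164 0.24   0.1789]
 [0.6532 0.2605 0.1856]
 [0.6756 0.2807 0.1986]]
```

View pics/s5.png

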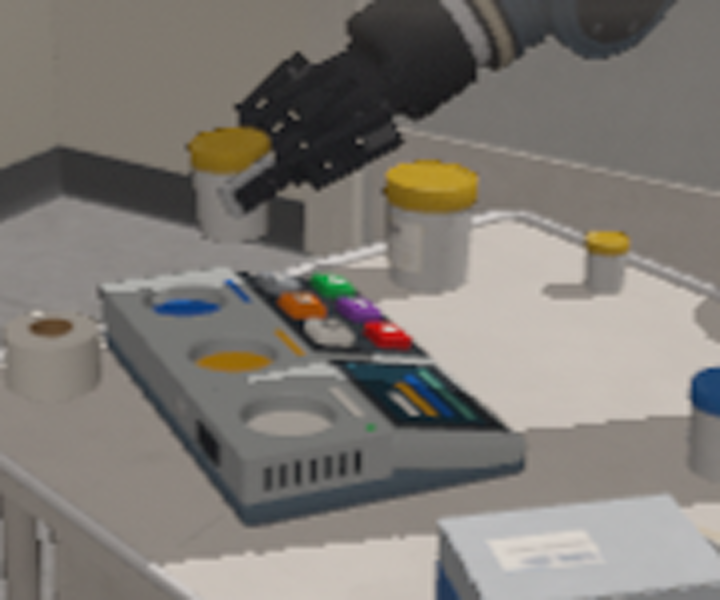

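Run:
```python
from h import *
p0=m.current_ee_pos(); f0=m.current_force()
for dz in (.06,.074,.078,.082,.085,.087,.089):
    m.move_l(p0-[0,0,dz],max_speed=.06 if dz>.06 else .12); f=m.current_force()-f0; print(dz,f.round(1))
    if np.linalg.norm(f)>6: break
cal=m.get_calibration('wrist'); snap('wrist','w6.png'); snap('side','side6.png'); print(m.current_time())
ps=cv2.imread('pics/side6.png'); cv2.imwrite('pics/s6.png',cv2.resize(ps[150:300,220:400],None,fx=4,fy=4,interpolation=cv2.INTER_CUBIC))
```

```text
0.06 [0.3 1.  0.5]
0.074 [1.2 0.6 1. ]
0.078 [1.1 1.5 0.6]
0.082 [1.8 0.8 1.6]
0.085 [-0.1  0.4  0.8]
0.087 [1.4 1.3 0.3]
0.089 [1.  1.5 0.9]
18.8167
```

View pics/s6.png

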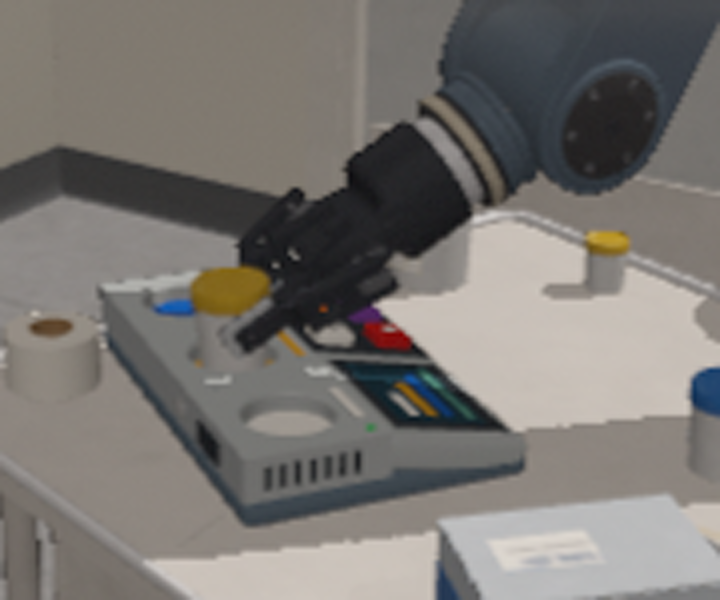

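View pics/w6.png

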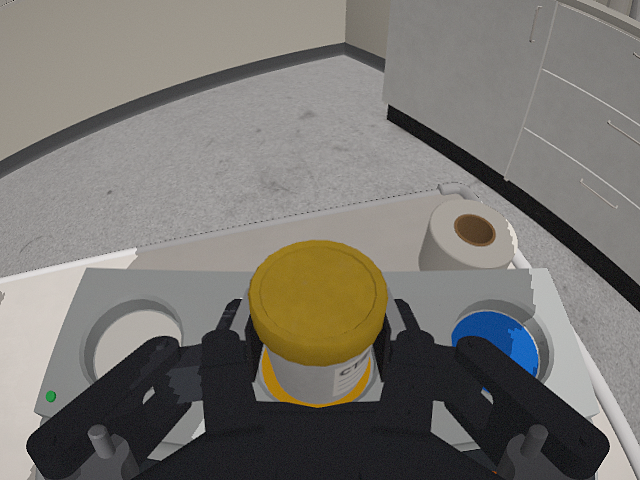

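The cup is inside the well with a yellow rim showing all round, and there's no contact force. I lower it to touch, release, and back off upward.

Run:
```python
from h import *
p0=m.current_ee_pos(); f0=m.current_force()
for dz in (.001,.002,.003):
    m.move_l(p0-[0,0,dz],max_speed=.03); f=m.current_force()-f0; print(dz,f.round(1))
    if f[2]>2: break
m.set_gripper(.75,40); print(m.current_grip_width(),m.current_force().round(1))
p1=m.current_ee_pos(); m.move_l(p1+[0,0,.03],max_speed=.08); m.move_l(p1+[0,0,.13],max_speed=.2)
cal=m.get_calibration('wrist'); p,d=snap('wrist','w7.png'); print(m.current_time())
print(blobs('wrist',p,cal,'yel',.096,(.55,.75,.15,.35)))
A=RT(np.radians(-20),np.radians(30),-1)
pt,_=snap('top','top7.png'); print('top blue',blobs('top',pt,m.get_calibration('top'),'blue',.058,(.25,.5,.15,.42)))
```

```text
0.001 [-3.2 -0.3  5. ]
0.7517903694084545 [ 0.9 -0.6 -0.1]
20.6167
[(array([0.6622, 0.2647]), array([0.6561, 0.2619]), 46, np.float64(30.8))]
top blue [(array([0.3567, 0.2995]), array([0.357 , 0.3003]), 45, np.float64(41.7))]
```

View pics/w7.png

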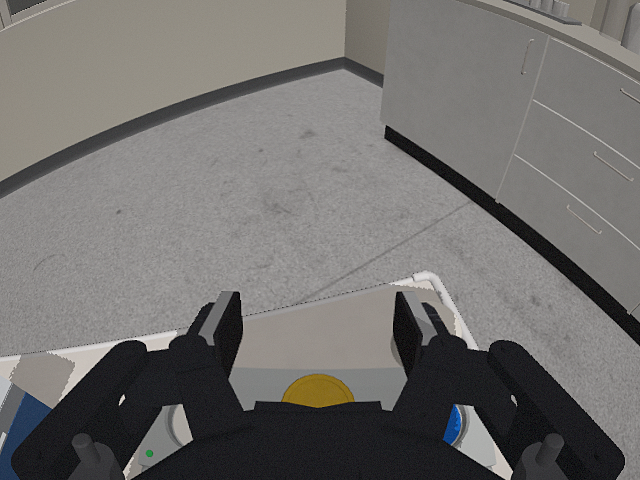

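View pics/top7.png

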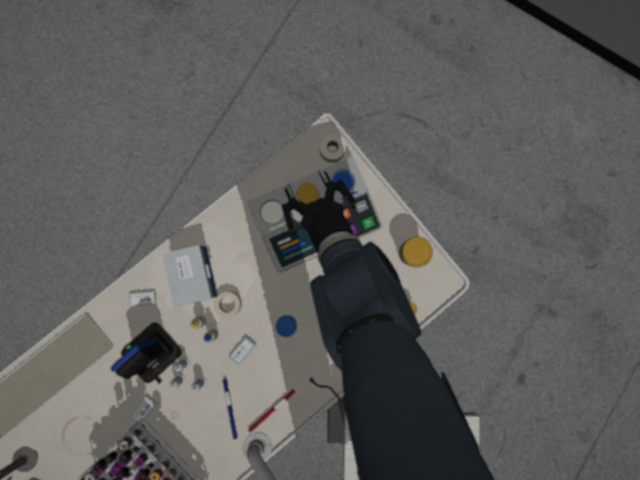

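Yellow stands in its well with its lid at (318,390), and the top view still shows blue at (286,326). Next is the blue cup.

Run:
```python
from h import *
D=np.radians
c=np.array([.356,.2991,.032]); A=RT(D(78),D(30),-1); P=c+A[:,0]*.0156
q0=m.current_qpos(); mid=m.current_ee_pos()+[-.12,-.05,.10]
Am=RT(D(45),D(40),-1); qm=m.inverse_kinematics([.5,.15,.3],Am)
qa=m.inverse_kinematics(P+[0,0,.12],A); print(qm.round(2),qa.round(2))
print(path(q0,qm)); print(path(qm,qa))
m.move_j(qm); m.set_gripper(.85,40); m.move_j(qa)
cal=m.get_calibration('wrist'); p,d=snap('wrist','w8.png')
print(blobs('wrist',p,cal,'blue',.058,(.25,.5,.15,.42)),m.current_time())
pt,_=snap('top','top8.png'); print('top blue',blobs('top',pt,m.get_calibration('top'),'blue',.058,(.25,.5,.15,.42)))
```

```text
[-0.11  0.02  2.13  1.14  0.72 -0.14] [ 0.13  0.43  2.35  1.69  0.96 -1.16]
    [0.67, 0.27, 0.19] 0.181 0.251 0.49 0.52
    [0.66, 0.25, 0.23] 0.218 0.275 0.47 0.5
    [0.65, 0.24, 0.26] 0.249 0.297 0.45 0.48
    [0.63, 0.23, 0.28] 0.272 0.319 0.43 0.46
    [0.6, 0.21, 0.3] 0.287 0.339 0.41 0.43
    [0.57, 0.2, 0.31] 0.294 0.357 0.39 0.41
    [0.54, 0.18, 0.31] 0.295 0.375 0.37 0.37
    [0.5, 0.15, 0.3] 0.291 0.391 0.35 0.34
0.181
    [0.5, 0.15, 0.3] 0.291 0.391 0.35 0.34
    [0.48, 0.18, 0.27] 0.26 0.36 0.35 0.34
    [0.47, 0.21, 0.24] 0.232 0.33 0.35 0.34
    [0.45, 0.23, 0.22] 0.207 0.301 0.35 0.33
    [0.42, 0.26, 0.2] 0.186 0.274 0.34 0.33
    [0.4, 0.28, 0.18] 0.166 0.248 0.33 0.32
    [0.38, 0.3, 0.16] 0.149 0.224 0.32 0.31
    [0.36, 0.31, 0.14] 0.134 0.202 0.31 0.3
0.134
[(array([0.3567, 0.3075]), array([0.3551, 0.3003]), 47, np.float64(36.4))] 23.3583
top blue [(array([0.3568, 0.2994]), array([0.3571, 0.3003]), 45, np.float64(41.8))]
```

View pics/w8.png

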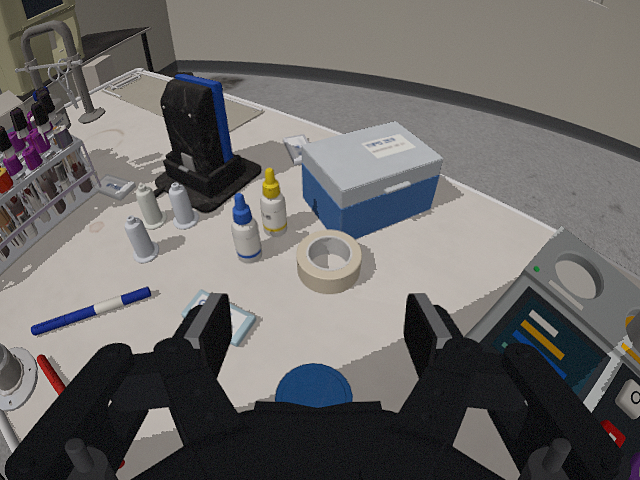

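Blue is centred at (314,388), and the top view agrees. I descend, grip, lift, invert and hold.

Run:
```python
from h import *
D=np.radians
c=np.array([.356,.2991,.032]); A=RT(D(78),D(30),-1); P=c+A[:,0]*.0156
m.move_l(P+[0,0,.03],max_speed=.12); print(m.current_force().round(1))
m.move_l(P,max_speed=.05); print('f',m.current_force().round(1))
m.set_gripper(0,40); print('w',m.current_grip_width()*85,m.current_force().round(1),m.current_time())
snap('wrist','w9.png')
if m.current_grip_width()*85<40: raise SystemExit
m.move_l(P+[0,0,.12],max_speed=.1)
F=RT(D(45),D(-30),1); qf=m.inverse_kinematics([.45,.17,.4],F); print(qf.round(2),path(m.current_qpos(),qf,verbose=False)); m.move_j(qf); t=m.current_time()
print(m.current_grip_width()*85,t); snap('wrist','w10.png'); snap('side','side10.png')
m.dwell(2.7); print(m.current_time()-t)
w=np.array([.6936,.1797,.0395+.032]); B=RT(D(25.4),D(30),-1); Q=w+B[:,0]*.0156
q=m.inverse_kinematics(Q+[0,0,.12],B); print(q.round(2),path(m.current_qpos(),q,verbose=False)); m.move_j(q)
snap('wrist','w11.png'); print(m.current_time(),m.current_grip_width()*85)
pt,dt=snap('top','top11.png'); W=cloud('top',dt); hsv=cv2.cvtColor(pt,cv2.COLOR_RGB2HSV)
mk=(cv2.inRange(hsv,*RANGES['blue'])>0)&(W[...,2]>.15)&(dt>0)&(W[...,0]>.6)&(W[...,0]<.8); q=W[mk]; print('top lid',len(q),np.percentile(q,[3,50,97],axis=0).round(4))
print(blobs('top',pt,m.get_calibration('top'),'blue',.2155,(.6,.8,.1,.25)))
```

```text
[-0.4 -0.4  0.5]
f [ 0.6  0.2 -0.1]
w 43.62507208393264 [-0.6  0.6 -0.1] 25.4167
[-0.14  0.44  2.43  2.32  1.92  1.8 ] 0.133
43.7298525995669 29.3167
2.8000000000000007
[ 0.08  0.54  1.89  2.33  0.44 -1.  ] 0.168
34.5417 43.56943268265407
top lid 468 [[0.6521 0.1595 0.2127]
 [0.6947 0.1805 0.2168]
 [0.7162 0.2005 0.2214]]
[(array([0.6592, 0.1757]), array([0.6574, 0.1778]), 23, np.float64(13.9)), (array([0.6961, 0.1801]), array([0.6946, 0.1793]), 50, np.float64(45.3))]
```

View pics/side10.png

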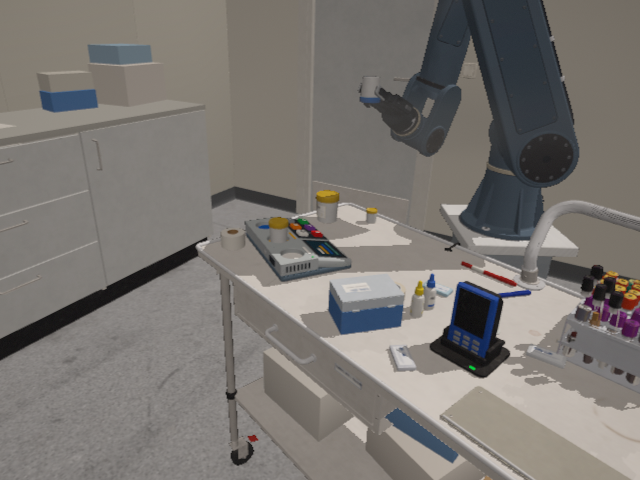

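View pics/w11.png

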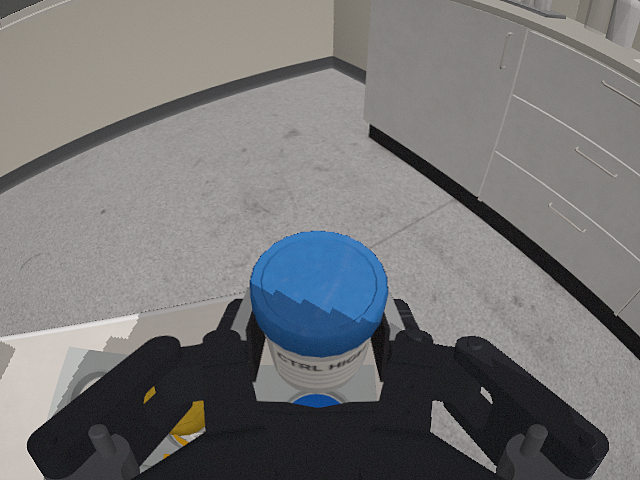

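Side view at (370,90) shows blue lid-down. Lowering into the blue well.

Run:
```python
from h import *
p0=m.current_ee_pos()-np.array([.0012,.0004,0]); f0=m.current_force()
for dz in (.08,.103,.107,.111,.114,.117):
    m.move_l(p0-[0,0,dz],max_speed=.06 if dz>.09 else .15); f=m.current_force()-f0; print(dz,f.round(1))
    if np.linalg.norm(f)>6: break
snap('wrist','w12.png'); snap('side','side12.png'); print(m.current_time())
```

```text
0.08 [ 0.6  0.6 -0.8]
0.103 [ 0.9 -0.  -0.3]
0.107 [ 0.4 -0.1 -1. ]
0.111 [ 0.2 -0.3 -0.8]
0.114 [ 0.5  0.7 -0. ]
0.117 [0.8 0.5 0.2]
36.9083
```

View pics/w12.png

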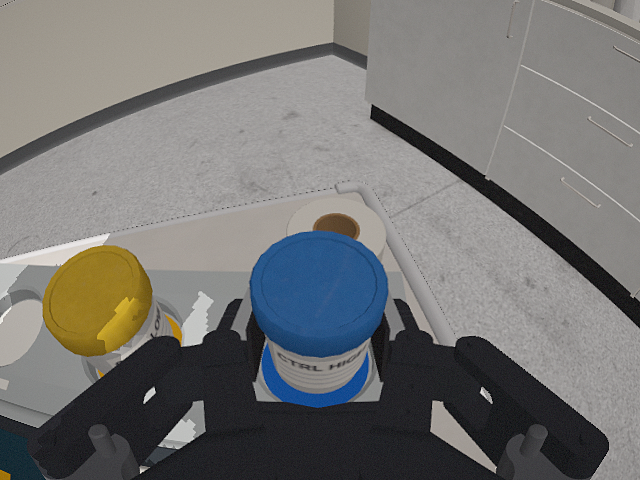

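Blue is in its well with blue rim visible, and yellow stands upright beside it. I touch down, release, retreat and survey.

Run:
```python
from h import *; import pickle
p0=m.current_ee_pos(); f0=m.current_force()
for dz in (.001,.002,.003,.004):
    m.move_l(p0-[0,0,dz],max_speed=.03); f=m.current_force()-f0; print(dz,f.round(1))
    if f[2]>2: break
m.set_gripper(.75,40); print(m.current_grip_width(),m.current_force().round(1))
p1=m.current_ee_pos(); m.move_l(p1+[0,0,.03],max_speed=.08); m.move_l(p1+[0,0,.14],max_speed=.2)
qw=[0.244,0.119,1.678,0,1.345,-1.627]; print(path(m.current_qpos(),qw)); m.move_j(qw); m.set_gripper(0,40)
cal=m.get_calibration('wrist'); p,d=snap('wrist','w13.png'); pickle.dump((cal,p,d),open('w13.pkl','wb'))
pt,dt=snap('top','top13.png'); pickle.dump((pt,dt),open('t13.pkl','wb')); print(m.current_time(),m.current_force().round(1))
snap('side','side13.png')
```

```text
0.001 [ 0.4 -1.3  0.7]
0.002 [ 0.  -0.9 -0.6]
0.003 [ 0.6 -0.8 -0. ]
0.004 [ 0.5 -0.7 -1.3]
0.7467558667967176 [-0.1 -0.4 -0.1]
    [0.7, 0.18, 0.2] 0.191 0.258 0.5 0.53
    [0.69, 0.25, 0.25] 0.228 0.292 0.5 0.53
    [0.65, 0.3, 0.29] 0.25 0.329 0.5 0.53
    [0.59, 0.32, 0.3] 0.26 0.367 0.5 0.5
    [0.54, 0.32, 0.31] 0.265 0.407 0.5 0.48
    [0.49, 0.29, 0.31] 0.273 0.449 0.5 0.45
    [0.47, 0.23, 0.31] 0.295 0.491 0.49 0.41
    [0.45, 0.16, 0.34] 0.34 0.535 0.48 0.38
0.191
42.15 [-0.3  0.  -0.1]
```

View pics/w13.png

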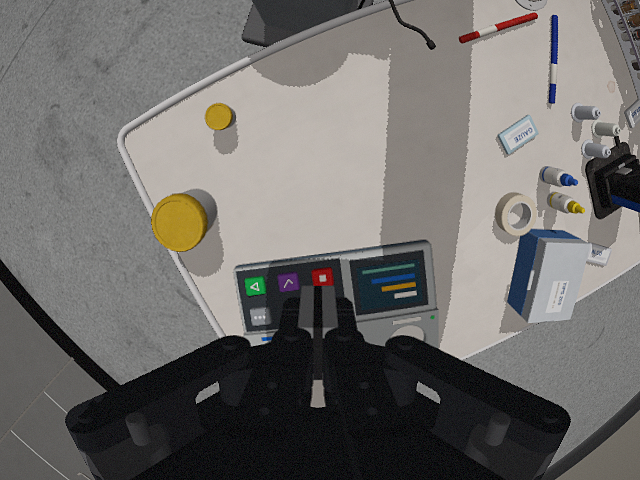

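View pics/side13.png

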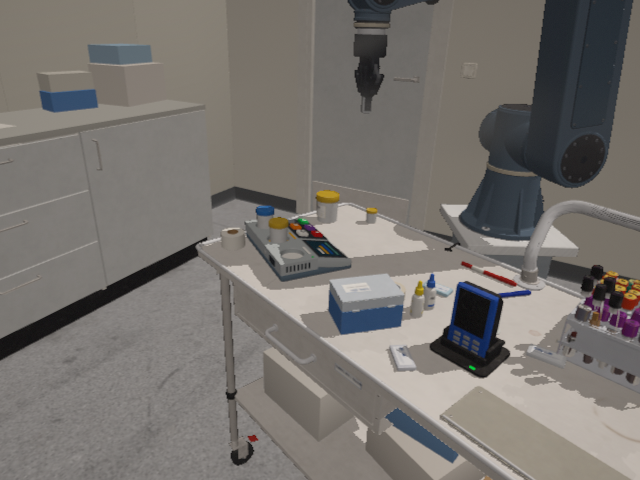

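Run:
```python
from h import *; import pickle
pt,dt=pickle.load(open('t13.pkl','rb')); W=cloud('top',dt); ct=m.get_calibration('top')
print('blue',blobs('top',pt,ct,'blue',.096,(.6,.8,.1,.25)),'yel',blobs('top',pt,ct,'yel',.096,(.6,.8,.2,.35)))
hsv=cv2.cvtColor(pt,cv2.COLOR_RGB2HSV)
for k,b in(('blue',(.65,.75,.13,.23)),('yel',(.6,.7,.2,.31))):
    mk=(cv2.inRange(hsv,*RANGES[k])>0)&(W[...,2]>.08)&(W[...,0]>b[0])&(W[...,0]<b[1])&(W[...,1]>b[2])&(W[...,1]<b[3]); q=W[mk]; print(k,len(q),np.percentile(q,[3,50,97],axis=0).round(4).tolist())
    q=q[abs(q[:,2]-np.median(q[:,2]))<.004]; c=np.linalg.lstsq(np.c_[q[:,:2]-q[:,:2].mean(0),np.ones(len(q))],q[:,2],rcond=None)[0]; print(' slope',c.round(3))
pt0=cv2.imread('pics/top0.png')[:,:,::-1].copy()
# key tops: use key-centred depths, both frames
yaw=np.radians(25.4); X=np.array([np.cos(yaw),np.sin(yaw)]); Y=np.array([-X[1],X[0]])
keys={'orange':(.6136,.1766),'violet':(.577,.1591),'green':(.596,.1187),'red':(.5575,.199),'white':(.5943,.2172),'grey':(.6329,.136)}
cal,p,d=pickle.load(open('w1.pkl','rb')); K=cal['camera_matrix']; v,u=np.mgrid[:480,:640]; a=np.stack([(u-K[0,2])/K[0,0],(v-K[1,2])/K[0,0]],-1)
r=np.linalg.norm(a,axis=-1,keepdims=True); dd=np.concatenate([np.sin(r)*a/r,np.cos(r)],-1); Ww=(dd/dd[...,2:]*d[...,None]-cal['t'])@cal['R']
for k,c in keys.items():
    out=[]
    for w in (W,Ww):
        e=w[...,:2]-c; mk=(abs(e@X)<.008)&(abs(e@Y)<.008)&(w[...,2]>0.01)&(w[...,2]<.1); q=w[mk]; out.append((mk.sum(),np.median(q[:,2]).round(4) if mk.any() else None))
    print(k,out)
print(m.current_time())
```

```text
blue [(array([0.6871, 0.1811]), array([0.6874, 0.1813]), 58, np.float64(50.8))] yel [(array([0.6481, 0.2595]), array([0.648 , 0.2601]), 54, np.float64(48.9))]
blue 340 [[0.6727, 0.1611, 0.0907], [0.6928, 0.1797, 0.0947], [0.7136, 0.1995, 0.0985]]
 slope [-0.01  -0.01   0.095]
yel 347 [[0.6318, 0.2401, 0.09], [0.651, 0.26, 0.095], [0.6723, 0.2799, 0.0982]]
 slope [-0.005  0.005  0.095]
orange [(np.int64(50), np.float64(0.0505)), (np.int64(138), np.float64(0.0509))]
violet [(np.int64(46), np.float64(0.0415)), (np.int64(153), np.float64(0.042))]
green [(np.int64(47), np.float64(0.0423)), (np.int64(144), np.float64(0.0418))]
red [(np.int64(47), np.float64(0.0414)), (np.int64(153), np.float64(0.0416))]
white [(np.int64(48), np.float64(0.0508)), (np.int64(147), np.float64(0.0509))]
grey [(np.int64(47), np.float64(0.0503)), (np.int64(142), np.float64(0.0507))]
42.2
```

Both cups stand level in their wells, lid tops about 95 mm. The key tops are about 50.7 mm (rear) and 41.8 mm (front). I start with the white key, stepping down under force watch.

```bash
cat >> h.py <<'E'
YAW=np.radians(25.4); X2=np.array([np.cos(YAW),np.sin(YAW),0]); Y2=np.array([-X2[1],X2[0],0]); ZZ=np.array([0,0,1.])
TI=np.radians(12.5); NRM=-np.sin(TI)*X2+np.cos(TI)*ZZ
KROT=np.stack([-NRM,Y2,np.cross(-NRM,Y2)],1)
KEYS={'orange':(.6136,.1766,.0507),'violet':(.577,.1591,.0417),'green':(.596,.1187,.0418),'white':(.5943,.2172,.0508),'grey':(.6329,.136,.0506)}
def press(k):
    P=np.array(KEYS[k]); 
    q=m.inverse_kinematics(P+NRM*.05,KROT); print(k,q.round(2),'pathmin',path(m.current_qpos(),q,verbose=False)); m.move_j(q)
    f0=np.mean([m.current_force() for _ in range(3)],0)
    m.move_l(P+NRM*.004,max_speed=.1); log=[]
    for e in np.arange(.002,-.0095,-.0005):
        m.move_l(P+NRM*e,max_speed=.02); f=(m.current_force()-f0)@NRM; log.append((round(e*1e3,1),round(float(f),1)))
        if f>9: break
    m.dwell(.3); print(log,'held',((m.current_force()-f0)@NRM).round(1), ((m.current_ee_pos()-P)@NRM*1e3).round(2))
    m.move_l(P+NRM*.05,max_speed=.12); print('t',m.current_time())
E
python3 - <<'E'
from h import *
press('white')
E
```

```text
white [ 0.26  0.55  1.72  0.07  0.65 -1.81] pathmin 0.097
[(np.float64(2.0), -0.9), (np.float64(1.5), -1.4), (np.float64(1.0), -1.0), (np.float64(0.5), -1.0), (np.float64(0.0), -0.8), (np.float64(-0.5), 0.3), (np.float64(-1.0), 0.8), (np.float64(-1.5), 0.5), (np.float64(-2.0), 0.9), (np.float64(-2.5), 0.9), (np.float64(-3.0), 1.5), (np.float64(-3.5), 1.3), (np.float64(-4.0), 3.1), (np.float64(-4.5), 2.7), (np.float64(-5.0), 2.3), (np.float64(-5.5), 3.7), (np.float64(-6.0), 9.6)] held 10.0 -5.52
t 49.05
```

Run:
```python
from h import *
for k in ('orange','grey','violet','green'): press(k)
m.move_j([0.244,0.119,1.678,0,1.345,-1.627]); 
p,d=snap('wrist','w14.png'); pt,dt=snap('top','top14.png'); snap('side','side14.png'); print(m.current_force().round(1),m.current_time())
```

```text
orange [ 0.18  0.56  1.71  0.09  0.66 -1.9 ] pathmin 0.096
[(np.float64(2.0), 0.1), (np.float64(1.5), -0.7), (np.float64(1.0), -0.2), (np.float64(0.5), -0.4), (np.float64(0.0), -0.1), (np.float64(-0.5), 1.4), (np.float64(-1.0), 1.9), (np.float64(-1.5), 2.1), (np.float64(-2.0), 1.6), (np.float64(-2.5), 1.7), (np.float64(-3.0), 2.5), (np.float64(-3.5), 2.6), (np.float64(-4.0), 3.3), (np.float64(-4.5), 2.9), (np.float64(-5.0), 3.0), (np.float64(-5.5), 5.3), (np.float64(-6.0), 11.9)] held 13.0 -5.45
t 55.125
grey [ 0.1   0.58  1.68  0.11  0.68 -1.99] pathmin 0.096
[(np.float64(2.0), -0.9), (np.float64(1.5), 0.6), (np.float64(1.0), -0.5), (np.float64(0.5), -1.1), (np.float64(0.0), -0.6), (np.float64(-0.5), 0.2), (np.float64(-1.0), 1.5), (np.float64(-1.5), 1.6), (np.float64(-2.0), 1.1), (np.float64(-2.5), 1.9), (np.float64(-3.0), 1.7), (np.float64(-3.5), 2.2), (np.float64(-4.0), 1.9), (np.float64(-4.5), 3.2), (np.float64(-5.0), 3.5), (np.float64(-5.5), 5.8), (np.float64(-6.0), 12.4)] held 12.5 -5.36
t 61.2
violet [ 0.16  0.52  1.82  0.11  0.6  -1.94] pathmin 0.088
[(np.float64(2.0), 0.1), 
[... 252 characters left out ...]
.float64(-3.5), 2.7), (np.float64(-4.0), 2.5), (np.float64(-4.5), 3.3), (np.float64(-5.0), 2.9), (np.float64(-5.5), 6.0), (np.float64(-6.0), 11.9)] held 12.1 -5.5
t 67.325
green [ 0.08  0.53  1.79  0.13  0.62 -2.03] pathmin 0.087
[(np.float64(2.0), 1.0), (np.float64(1.5), 0.1), (np.float64(1.0), -0.2), (np.float64(0.5), 1.2), (np.float64(0.0), 0.4), (np.float64(-0.5), 1.5), (np.float64(-1.0), 0.9), (np.float64(-1.5), 1.6), (np.float64(-2.0), 2.6), (np.float64(-2.5), 2.8), (np.float64(-3.0), 2.1), (np.float64(-3.5), 3.0), (np.float64(-4.0), 2.8), (np.float64(-4.5), 3.4), (np.float64(-5.0), 3.1), (np.float64(-5.5), 4.7), (np.float64(-6.0), 11.1)] held 10.8 -5.57
t 73.4
[-0.3 -0.6  0.7] 74.6583
```

View pics/w14.png

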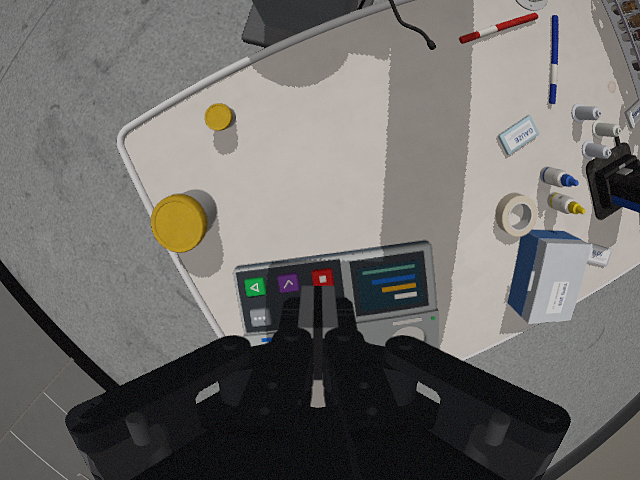

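View pics/side14.png

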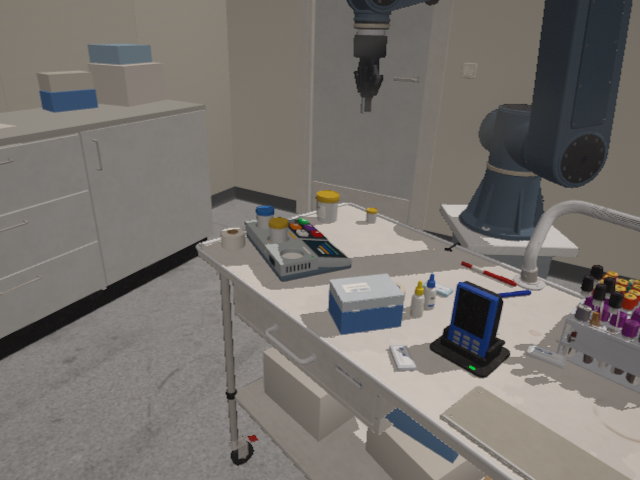

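Both cups are in their wells, at side (265,215) and (278,230). The bystanders are unmoved and the arm is clear, so I hand in.

Run:
```python
from h import *
pt,dt=m.grab_frame('top'); W=cloud('top',dt); hsv=cv2.cvtColor(pt,cv2.COLOR_RGB2HSV)
for k,b in(('blue',(.65,.75,.13,.23)),('yel',(.6,.7,.2,.31))):
    mk=(cv2.inRange(hsv,*RANGES[k])>0)&(W[...,2]>.08)&(W[...,0]>b[0])&(W[...,0]<b[1])&(W[...,1]>b[2])&(W[...,1]<b[3]); print(k,np.median(W[mk],0).round(4))
m.sign_off(); print(m.current_time())
```

```text
blue [0.6929 0.1797 0.0949]
yel [0.6514 0.2599 0.0949]
the job is handed in; nothing more can be done
the job is handed in; nothing more can be done
```

The control run is started and handed in at about 75 s. The white cup was absent: no camera showed it on the trolley or in the reader.

- **Cups:** I took the yellow cup (the middle-sized jar, lid measured at about 48 mm), then the blue. Each was lifted, held lid-down for 2.8 s and stood in the well of its colour. The last top-camera reading had both lids over their wells at about 95 mm height (expected 96), and a fit after placing showed them level.
- **Keys:** I pressed white, orange, grey, violet and green in that order. Each went about 5.5 mm down from its measured top to a clear stop at 10–13 N, and was then let go. The red key was never approached. I had no reading of the key joints, so full travel and release rest on force and position.
- **Rest of the trolley:** the other things looked unmoved in the final pictures, and I saw no cup get knocked.

**Checks that disagreed:**
- A wrist-picture fit put the held yellow cup 6 mm low, while the depth readings said 2 mm. I went by depth, and the cup touched down normally.
- The blue cup showed no touch-down force before I released it, so it may have dropped about a millimetre. It measured seated and level afterwards.

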